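# Stamp a chocolate heart in the treadle press

## Task

Gently set the chocolate heart flat on the round bed of the small treadle press, over the heart outline engraved there and pointing the same way. Then set the press: push the long bar key fully in and let it up, then the round key (never the square key, which cancels), and finally push the press's hinged pedal right down to its stop, hold it about a second and let it come back up. Leave the heart lying on the outline, and do not disturb the other things on the table.

Things in the scene. Friction and masses are not known exactly. Their poses are not given: they have to be found in the camera images.
- heart: Dark brown solid chocolate heart, 51 wide (y), 47 long (x), 16 thick, 35 g, lying flat on white parchment in a row with two other chocolates (round, square), 82 apart, any order. Origin: underside, centre line, 21 from the tip. x axis runs from the tip (x = -21) to the two lobes (radius 15, centres x = 11, y = -11 and 11); z up. Grip it across the lobes, 51 apart along y, at x = 10
- heart_tip (a point): The pointed tip of the heart, at its underside
- press: Treadle press, fixed: grey base plate 200 (x) x 240 (y) x 12, origin under its centre, x from its front edge to its hinges, z up. Bed on its left half (+y), pedal on its right half. A stamping arm, hinged 92 beyond the bed centre, stands up behind the bed, leaning slightly back, top about 170 above the table; the pedal swings it down to just above the heart
- bed (a point): Centre of the bed's flat top, 32 above the table: a fixed steel disc, diameter 84, with a dark heart outline inlaid flush, slightly larger than the chocolate. Axes as press. The heart's origin belongs here, its x axis along this x axis
- bed_tip (a point): Tip of the heart outline on the bed, on its flat top, 21 in front of bed: the heart's tip belongs here
- pedal_pad (a point): Press point on top of the pedal, an aluminium plate 125 x 70 x 8 with dark ribs; moves with it. Hinge line 100 away along the plate at the far end (+x), 32 above the table; the free end, 25 from this point, stands up towards the press's front at 0.38 rad. 73 above the table when up; at the stop 34 lower and 8 nearer the front. Takes about 6 N at first, 13 N at the stop
- pedal (a joint): Pedal angle in rad: 0 up (at rest), grows when pressed, 0.35 at the stop. Springs back
- keybox: White key box, fixed, 165 (x) x 75 (y) x 45 high; origin under its centre, x along the row of keys from the bar key to the round key, z up
- bar_key_top (a point): Top centre of the long bar key (15 x 42, long side across the row), the nearest of three black keys in a row, 52 apart. Key tops stand 12 above the box, 57 above the table. Axes as keybox
- square_key_top (a point): Top centre of the square cancel key (23 x 23), the middle one. Not to be pressed
- round_key_top (a point): Top centre of the round key (diameter 25), the farthest of the three
- bar_key (a joint): Travel of the bar key in m: 0 up, 0.006 fully in; springs back; 5 N fully in
- square_key (a joint): Travel of the square key in m, likewise
- round_key (a joint): Travel of the round key in m, likewise
- disc_choc: Round chocolate, diameter 48 x 16, loose bystander on the parchment; origin at the centre of its underside
- square_choc: Square chocolate, 44 x 44 x 16, loose bystander on the parchment; origin at the centre of its underside
- jar: Jar, diameter 64 x 85 high, loose bystander; origin under its centre
- mug: White mug, diameter 80 x 90 high, loose bystander; origin under its centre
- tape_roll: Clear tape roll, diameter 90 x 30 high, lying flat, loose bystander; origin under its centre
- spatula: Spatula lying flat beyond the press, loose bystander
Things that resemble listed ones, but are neither listed nor needed, are in the scene too. What is shaped like the heart but turquoise is not meant.

How it is judged:
By the outcome, as a careful person would: the job done as asked, in the order asked, and still so for the second after the job is handed in, with the robot touching nothing.
It also fails if it takes over 61 s, if anything falls off the work surface, if the arm or the gripper's body presses on something with over 40 N, if the wrist force passes 120 N, or if a joint passes its speed limit or range.

## Robot

A 6-joint arm with a two-finger parallel gripper is mounted at the origin on the work surface. World frame = base frame: x ahead of the robot, y to its left, z up, the work surface at z = 0. Lengths are in m, angles in rad, forces in N, time in s.
With the tool pointing down it reaches from about 0.25 to 0.775 m from the base axis. Payload 4 kg.
Tool frame: the origin (TCP) lies between the finger pads; the fingertips stand env.nose_length ahead of it and the grasp point (between the pads) lies 5 mm behind it (env.nose_length is the distance from the TCP to the fingertips, in m); z points along the fingers, y is the direction in which the jaws open and shut (so a half turn about z gives the same grasp; the last joint's range is limited). The gripper opens to 85 mm and grips with 20 to 120 N. Pads are 22 mm wide; open, the fingers measure 114 mm over their backs; the gripper's body (76 mm by 85 mm) begins 54 mm behind the grasp point. The pads swing forward as they close: fully open they stand 13 mm farther back than shut.
Start: joints at [1.004, 0.087, 1.371, -0, 1.684, -0.103], TCP at [0.246, 0.492, 0.217] pointing down, gripper open.
Joint ranges: [-3.1, 3.1], [-0.76, 2.03], [0.27, 2.55], [-1.08, 4.22], [0.17, 2.65], [-2.57, 2.57]. Speed limits (rad/s): [2.79, 2.79, 3.14, 3.14, 3.14, 3.14].

## Interface

Orientations are given as a unit quaternion [x, y, z, w].
In Python, from workcell import readout, vision, workorder, env gives the robot as it stands.
- The arm moves only by the shell command python3 -m pendant 'ROWS'. ROWS is JSON, a list of rows, each a list of 5 numbers: the finger opening in mm, from 0 to 85.4, then the shift along the tool's x, y, z in mm, then the turn about the tool's z in degrees. In form: [[claw, dx, dy, dz, turn], ...]. A call has 1 to 5 rows; each row shifts and turns the pose as measured when the row begins, along the tool's axes as they then stand; what a row does not reach is not made up. A row lasts 1/12 s, in which the tool goes at most 41.7 mm and 7.16 degrees, less where a joint would pass 70% of its speed; a pose out of reach is approached as far as the arm can. A call with a gripper value outside its range is refused whole. The fingers move at their own pace and stop on an object; the grip force is fixed at half the most. Time passes only in rows, so rows that do not move let the fingers close. It gives the time, the measured TCP pose, the force and the opening at its end, in the units of the state.
- readout.sense(): the state, without advancing time (a new reading comes with each control period).
- vision.snapshot(name): name is "side" or "top"; returns a dict with "img" (384x512x3 uint8, blue, green, red), "vfov" (degrees; the focal length in pixels is half the picture's height over the tangent of half this angle, whatever the lens; pixels are square), "cx", "cy" (the principal point, pixels), "k1" (the pictures are not rectified: a ray, as slopes to the right and down, at radius r is drawn at 1 + k1 r^2 times it, then the intrinsics apply), "world_to_cam" (4x4, takes a point from world to camera coordinates). Camera axes: x right, y up, looking along -z (the intrinsics and any distortion apply to the point x, -y, -z); pixel columns grow to the right and rows downward; lengths in m; the calibration is good to about 2 mm. A picture is of the moment at which its call begins. There is no depth.
- workorder.job_done(): hands the job in, once; it reports no verdict.
The state is a dict: "clock": time; "qpos": joint angles; "dq": joint speeds; "tau": joint torques, N m; "ee_pos": TCP position; "orientation": TCP orientation; "wrist_force": force on the tool from outside, world axes, zero at the start; "ft_torque": the same for the moment, N m; "opening": finger opening in m.
Only numpy, scipy, OpenCV 4.12 (cv2) and the standard library are available. Lean on these libraries where they do the work, as an engineer would, in place of code of your own. Each camera call takes 0.05 s, during which the arm holds its last target.

## Working session

There is one attempt and no reset: what is moved stays moved. The work goes in short steps, Python scripts to look and compute and a shell command to move; the robot and the scene stay as the last step left them, time stands still between calls to the robot, and variables do not carry over. Pictures are saved under pics/ and viewed, and the job is handed in when it is done.

```bash
mkdir -p pics; ls; python3 - <<'E'
from workcell import readout, vision, workorder, env
import cv2
print(readout.sense(), env.nose_length)
for n in("side","top"):
    s=vision.snapshot(n); cv2.imwrite(f"pics/{n}0.png",s["img"]); print({k:v for k,v in s.items() if k!="img"})
E
```

```text
pics
{'clock': 0.0, 'qpos': array([ 1.00390301e+00,  8.79739619e-02,  1.37230885e+00,  1.27437799e-05,
        1.68360787e+00, -1.03138291e-01]), 'dq': array([ 1.68970061e-03,  4.86499068e-04, -3.71601395e-05,  6.57469275e-05,
        4.07698414e-04, -6.28958646e-04]), 'tau': array([-1.66443795e-03, -3.51869380e+01, -3.13266599e+01, -3.84099785e-04,
        1.08832534e-02, -6.42520703e-06]), 'ee_pos': array([0.24574285, 0.4914331 , 0.21580112]), 'orientation': array([ 2.29804347e-01,  9.73236170e-01, -1.08305025e-03, -3.83756816e-04]), 'wrist_force': array([-0.57342746, -0.47640174,  0.37757579]), 'ft_torque': array([ 0.02005345,  0.03762968, -0.02678301]), 'opening': 0.08532376300665337} 0.014
{'vfov': 57.66959401411839, 'cx': 251.3299419697022, 'cy': 189.4655771485013, 'k1': -0.03736780086358435, 'world_to_cam': array([[ 0.9626786 , -0.27036136,  0.01243607, -0.5185146 ],
       [ 0.20111509,  0.74534966,  0.63561514, -0.20969091],
       [-0.18111499, -0.60939201,  0.77190591, -0.79420534],
       [ 0.        ,  0.        ,  0.        ,  1.        ]])}
{'vfov': 57.69667372727835, 'cx': 258.6382992419686, 'cy': 189.02546833755795, 'k1': -0.007382711847263753, 'world_to_cam': array([[-0.0129799 , -0.99947274, -0.02976196,  0.08357478],
       [ 0.98506104, -0.01789286,  0.17127342, -0.56352313],
       [-0.17171564, -0.02709423,  0.9847739 , -0.8782355 ],
       [ 0.        ,  0.        ,  0.        ,  1.        ]])}
```

```bash
python3 - <<'E'
import cv2
for n in("side","top"):
    i=cv2.imread(f"pics/{n}0.png"); cv2.imwrite(f"pics/{n}0b.png",cv2.resize(i,(800,600),interpolation=cv2.INTER_CUBIC))
E
```

```text
(no output)
```

View pics/side0b.png

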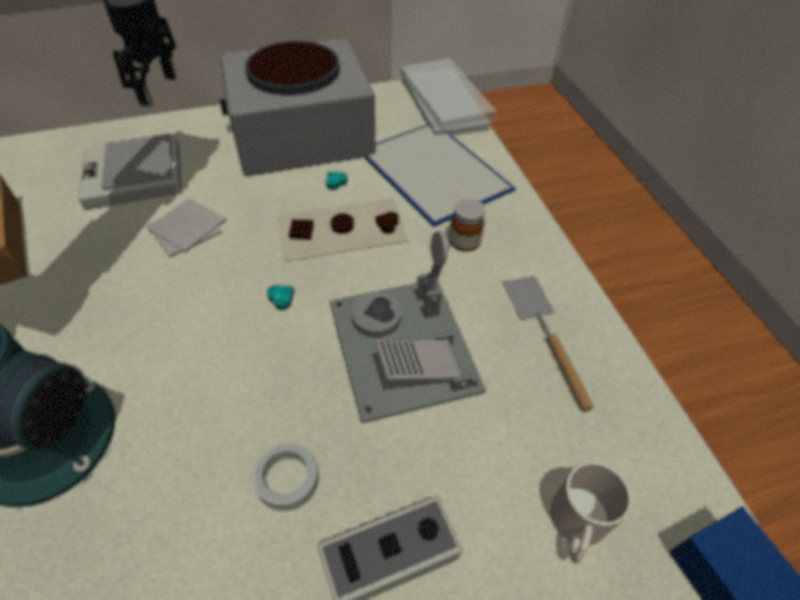

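View pics/top0b.png

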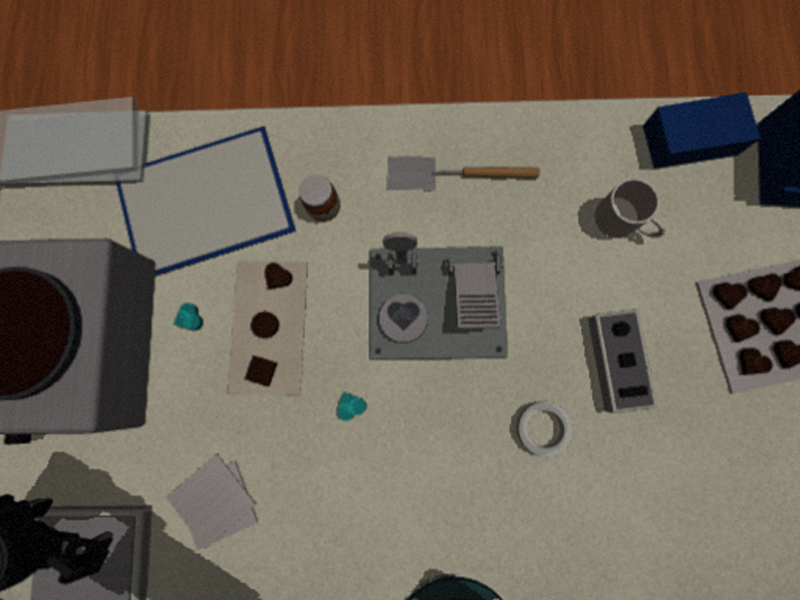

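The heart is the top-most chocolate in the row: top view about (278,276), side view about (388,220), both in the 800-wide scale. The bed and pedal are centre, and the key box is on the right. I'll enlarge these next.

```bash
cat > h.py <<'E'
import numpy as np, cv2
from scipy.optimize import least_squares
from workcell import readout, vision, env
def cam(s):
    f=s["img"].shape[0]/2/np.tan(np.radians(s["vfov"]/2)); return f
def proj(s,P):
    P=np.atleast_2d(P); c=(s["world_to_cam"]@np.c_[P,np.ones(len(P))].T).T
    a=np.c_[c[:,0],-c[:,1]]/(-c[:,2:3]); r2=(a**2).sum(1,keepdims=True)
    return a*(1+s["k1"]*r2)*cam(s)+[s["cx"],s["cy"]]
def tri(obs):
    return least_squares(lambda P:np.concatenate([(proj(s,P)[0]-uv) for s,uv in obs]),[0.5,0,0.03])
def onz(s,uv,z):
    r=least_squares(lambda p:proj(s,[p[0],p[1],z])[0]-uv,[0.5,0.0]); return np.r_[r.x,z]
def crop(img,x0,y0,w,h,k,name,step=10):
    c=cv2.resize(img[y0:y0+h,x0:x0+w],None,fx=k,fy=k,interpolation=cv2.INTER_CUBIC)
    for x in range((x0//step+1)*step,x0+w,step):
        cv2.line(c,(int((x+.5-x0)*k),0),(int((x+.5-x0)*k),6),(0,0,255),1);cv2.putText(c,str(x),(int((x-x0)*k)-8,18),0,.4,(0,0,255),1)
    for y in range((y0//step+1)*step,y0+h,step):
        cv2.line(c,(0,int((y+.5-y0)*k)),(6,int((y+.5-y0)*k)),(0,0,255),1);cv2.putText(c,str(y),(8,int((y-y0)*k)+6),0,.4,(0,0,255),1)
    cv2.imwrite(name,c)
E
python3 - <<'E'
from h import *
t=cv2.imread("pics/top0.png");s=cv2.imread("pics/side0.png")
crop(t,145,160,60,95,6,"pics/a1.png")
crop(s,180,120,90,50,8,"pics/a2.png")
crop(t,228,145,105,95,6,"pics/a3.png")
crop(s,205,145,110,125,4.8,"pics/a4.png")
crop(t,370,190,60,80,7,"pics/a5.png")
crop(s,200,310,100,74,7,"pics/a6.png")
E
```

```text
(no output)
```

View pics/a1.png

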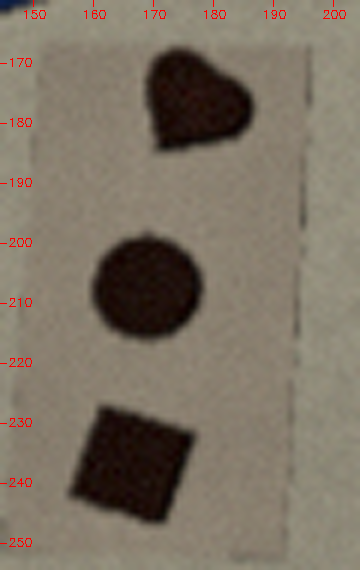

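View pics/a2.png

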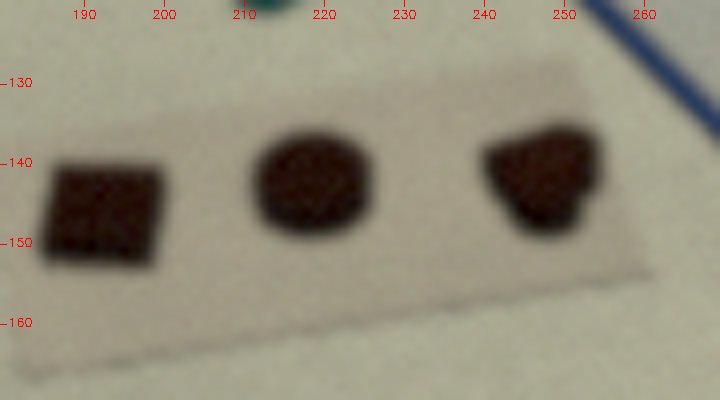

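View pics/a3.png

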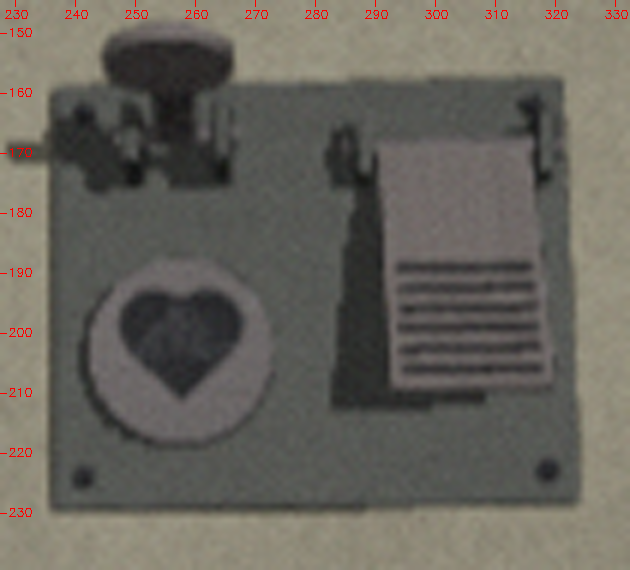

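View pics/a4.png

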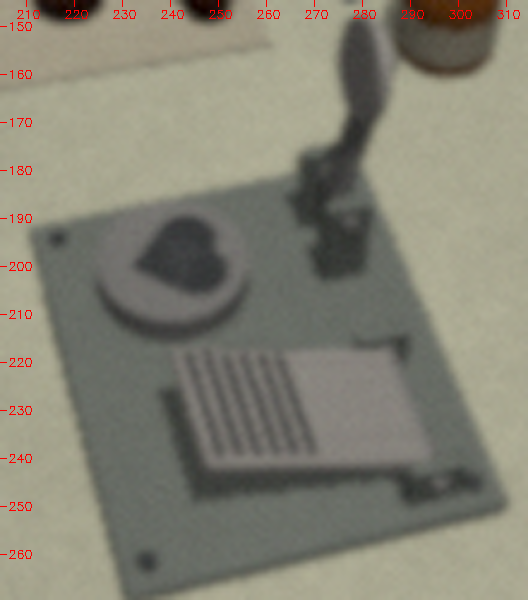

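View pics/a5.png

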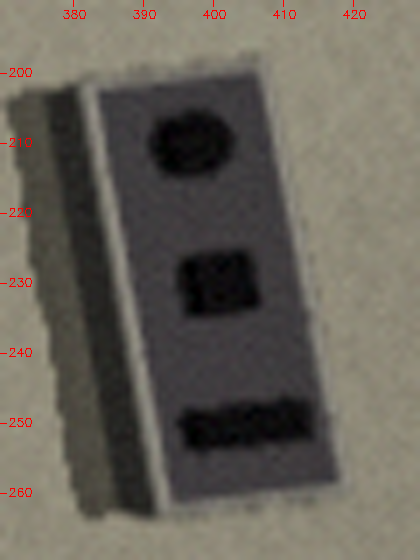

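View pics/a6.png

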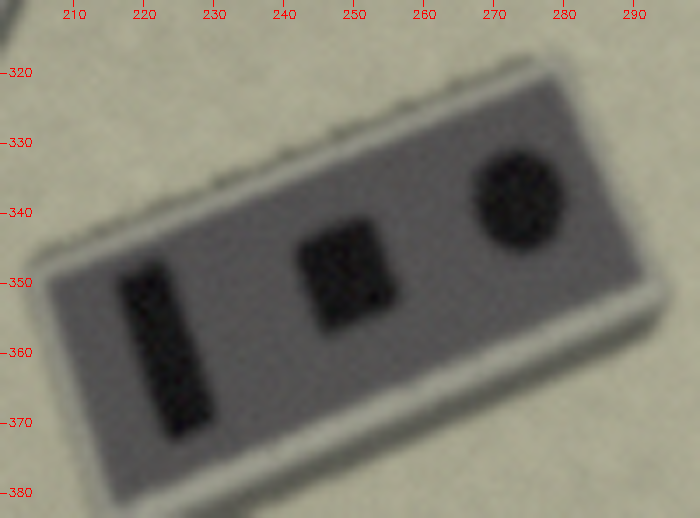

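```bash
cat > fit.py <<'E'
from h import *
from scipy.optimize import minimize
K=8
def heart2d(sc=1.0,n=60):
    R=15.;th=np.linspace(0,2*np.pi,n)
    # tip + lobes via hull of each half unioned
    polys=[]
    for sy in(1,-1):
        c=np.c_[11+R*np.cos(th),sy*11+R*np.sin(th)]
        polys.append(cv2.convexHull(np.r_[c,[[-21,0]]].astype(np.float32))[:,0,:]*sc/1000)
    return polys
def rect2d(a,b): return [np.array([[-a,-b],[a,-b],[a,b],[-a,b]])/2000]
def circ2d(d):
    th=np.linspace(0,2*np.pi,40); return [np.c_[np.cos(th),np.sin(th)]*d/2000]
def render(s,polys,x,y,z,yaw,h,box):
    x0,y0,w,hh=box; m=np.zeros((hh*K,w*K),np.uint8)
    R=np.array([[np.cos(yaw),-np.sin(yaw)],[np.sin(yaw),np.cos(yaw)]])
    for p in polys:
        q=p@R.T+[x,y]
        pts=np.r_[np.c_[q,np.full(len(q),z)],np.c_[q,np.full(len(q),z+h)]] if h>0 else np.c_[q,np.full(len(q),z)]
        uv=(proj(s,pts)-[x0,y0]+.5)*K-.5
        hull=cv2.convexHull(uv.astype(np.float32))[:,0,:]
        cv2.fillPoly(m,[np.round(hull*16).astype(np.int32)],255,shift=4)
    m=cv2.resize(m,(w,hh),interpolation=cv2.INTER_AREA).astype(float)/255
    return cv2.GaussianBlur(m,(0,0),0.8)
def fit(views,polyf,x0,h,free,steps):
    # views: list of (snap,box); x0 = [x,y,z,yaw,scale]
    x0=np.array(x0,float)
    def cost(v):
        p=x0.copy(); p[free]=v; c=0
        for s,b in views:
            g=s["img"][b[1]:b[1]+b[3],b[0]:b[0]+b[2]].astype(float).mean(2)
            m=render(s,polyf(p[4]),p[0],p[1],p[2],p[3],h,b).ravel()
            A=np.c_[m,np.ones_like(m)]; co,*_=np.linalg.lstsq(A,g.ravel(),rcond=None)
            c+=np.sum((A@co-g.ravel())**2)/np.sum((g-g.mean())**2)
        return c
    v=x0[free]
    for k in range(3):
        sim=np.vstack([v]+[v+np.eye(len(v))[i]*np.array(steps)[i] for i in range(len(v))])
        r=minimize(cost,v,method="Nelder-Mead",options=dict(initial_simplex=sim,xatol=1e-5,fatol=1e-7,maxiter=800)); v=r.x
    x0[free]=v; return x0,r.fun
E
python3 - <<'E'
from fit import *
T=vision.snapshot("top");S=vision.snapshot("side")
import pickle;pickle.dump((T,S),open("s0.pkl","wb"))
g=lambda uv,z:onz(T,uv,z)
print("heart0",g((175,177),.016),g((171,184),.0),"bed",g((257.8,202),.032),g((257.8,211),.032))
print("bar",tri([(T,(404.5,250.5)),(S,(222.7,359.3))]).x,"sq",tri([(T,(400.5,230)),(S,(248.6,349))]).x,"rd",tri([(T,(397,210)),(S,(273.5,338))]).x)
print("bedtip",tri([(T,(257.8,211)),(S,(232.5,199.5))]).x)
# pedal corners top surface: free end left,right ; hinge left,right
for n,a,b in [("freeL",(292.5,209),(240.5,217)),("freeR",(318.8,208.5),(247.5,242)),("hingeL",(289.7,168),(286,217.5)),("hingeR",(315.6,167.5),(293.5,240))]:
    r=tri([(T,a),(S,b)]);print(n,r.x,r.cost)
E
```

```text
heart0 [0.60908951 0.30952871 0.016     ] [0.59244798 0.32478545 0.        ] bed [0.53239089 0.07801459 0.032     ] [0.5080156  0.07832114 0.032     ]
bar [ 0.39889426 -0.29601786  0.05006868] sq [ 0.45088242 -0.29073425  0.04834496] rd [ 0.50261567 -0.28481803  0.05133467]
bedtip [0.50843955 0.07814705 0.03607593]
freeL [ 0.5072007  -0.01147036  0.08114308] 0.12481102393823777
freeR [ 0.50678264 -0.07852652  0.07695734] 0.0024864496770604532
hingeL [ 0.6250953  -0.01048322  0.03340926] 0.05893727976986139
hingeR [ 0.62127374 -0.07993687  0.0385837 ] 0.41576732922402904
```

```bash
python3 - <<'E'
from fit import *
import pickle;T,S=pickle.load(open("s0.pkl","rb"))
hb=[(T,(163,163,29,27)),(S,(234,130,24,24))]
hv=lambda sc:heart2d(sc)
for yaw in (0.9,-0.6):
  for v in (hb,hb[:1],hb[1:]):
    fr=[0,1,2,3] if len(v)==2 else [0,1,3]
    st=[.005,.005,.005,.2] if len(v)==2 else [.005,.005,.2]
    print("heart",*fit(v,hv,[.609,.3095,0,yaw,1],.016,fr,st))
bb=[(T,(244,190,28,24)),(S,(231,186,24,24))]
for v in (bb,bb[:1],bb[1:]):
    fr=[0,1,2,3,4] if len(v)==2 else [0,1,3,4]
    st=[.005,.005,.005,.1,.05] if len(v)==2 else [.005,.005,.1,.05]
    print("bed",*fit(v,hv,[.53,.078,.032,0,1.05],0,fr,st))
kb=[("bar",lambda s:rect2d(15,42),(391,243,27,15),(212,342,22,34),.3989,-.296),
("sq",lambda s:rect2d(23,23),(391,222,19,16),(237,336,25,25),.451,-.2907),
("rd",lambda s:circ2d(25),(387,202,20,17),(263,327,22,22),.5026,-.2848)]
for n,f,a,b,x,y in kb:
    for v in ([(T,a),(S,b)],[(T,a)],[(S,b)]):
        two=len(v)==2
        fr=([0,1,2] if two else [0,1])+([3] if n!="rd" else [])
        st=([.005,.005,.004] if two else [.005,.005])+([.1] if n!="rd" else [])
        print(n,*fit(v,f,[x,y,.045,.1,1],.012,fr,st))
E
```

```text
heart [0.61210237 0.29873158 0.00246843 1.61939535 1.        ] 0.20549627777425283
heart [0.61193093 0.29937703 0.         1.58157711 1.        ] 0.1150428406837703
heart [0.61311418 0.30178153 0.         1.6044712  1.        ] 0.08216954707357925
heart [ 0.60640169  0.30912862  0.00243166 -0.60872889  1.        ] 0.05548413833612062
heart [ 0.60644065  0.30965171  0.         -0.6046494   1.        ] 0.020111089989896677
heart [ 0.60782478  0.31222577  0.         -0.60166218  1.        ] 0.026932670102385616
bed [0.52985305 0.07790984 0.03356243 0.00913631 1.06469576] 0.2599558694110801
bed [ 0.52972853  0.07803645  0.032      -0.00433674  1.06924767] 0.13552293934422546
bed [0.53049969 0.0790064  0.032      0.0038397  1.05801586] 0.12256688747311789
bar [ 0.39952481 -0.29654658  0.04472555  0.11055164  1.        ] 0.4991551431323792
bar [ 0.39912312 -0.29610027  0.045       0.10482858  1.        ] 0.3163815683071397
bar [ 0.39986574 -0.29684699  0.045       0.10497083  1.        ] 0.17819157398033658
sq [ 0.45095768 -0.29083963  0.04331221  0.11461028  1.        ] 0.10462763689990329
sq [ 0.45036216 -0.29003172  0.045       0.12265162  1.        ] 0.048873845676920886
sq [ 0.45137614 -0.2911306   0.045       0.10174434  1.        ] 0.04452115057425572
rd [ 0.50272661 -0.28496444  0.04349037  0.1         1.        ] 0.14884652782379948
rd [ 0.50232354 -0.2844618   0.045       0.1         1.        ] 0.06056813742823801
rd [ 0.50291193 -0.28531517  0.045       0.1         1.        ] 0.08186680306584744
```

```bash
python3 - <<'E'
from h import *
import pickle;T,S=pickle.load(open("s0.pkl","rb"))
k=512/800
for n,a,b in [("near",(143,432),(243,167)),("cornertop",(146,431),(238,103)),("far",(155,265),(373,95))]:
    pass
# top face corners of block: top view (108,240)?, side view (222,57),(238,105)?,(373,92),(350,40)
for z in (.1,.15,.2): print(z,onz(T,np.array((108,240))*k,z),onz(T,np.array((110,430))*k,z),onz(S,np.array((240,105))*k,z),onz(S,np.array((372,85))*k,z))
print("base",onz(T,np.array((150,432))*k,0),onz(T,np.array((156,264))*k,0),onz(S,np.array((245,166))*k,0),onz(S,np.array((373,150))*k,0))
print("jar",onz(S,np.array((466,243))*k,0),"mug",onz(S,np.array((590,540))*k,0), "tape",onz(T,np.array((543,428))*k,0.02))
print("stamp head top",onz(T,np.array((257.5,150)),0.17),onz(T,np.array((257.5,160)),0.15))
print("plate front L,R",onz(T,(236.5,229.5),.012),onz(T,(324.3,228.5),.012),onz(T,(236.8,159.5),.012),onz(T,(321.3,158),.012))
E
```

```text
0.1 [0.6589145  0.56732822 0.1       ] [0.34947333 0.53897073 0.1       ] [0.37416396 0.65678231 0.1       ] [0.67446387 0.66411853 0.1       ]
0.15 [0.64424027 0.53736553 0.15      ] [0.35270933 0.51064936 0.15      ] [0.37595081 0.57063896 0.15      ] [0.6532492  0.57741326 0.15      ]
0.2 [0.62956604 0.50740285 0.2       ] [0.35594532 0.48232798 0.2       ] [0.37773766 0.48449561 0.2       ] [0.63203453 0.49070799 0.2       ]
base [0.33894118 0.52395548 0.        ] [0.64044004 0.53306287 0.        ] [0.35774788 0.57367962 0.        ] [0.64810213 0.55767349 0.        ]
jar [0.74857459 0.21828371 0.        ] mug [ 0.71338888 -0.34503549  0.        ] tape [ 0.33989995 -0.15447573  0.02      ]
stamp head top [0.63730325 0.07296711 0.17      ] [0.61823424 0.07386393 0.15      ]
plate front L,R [0.46056874 0.13761085 0.012     ] [ 0.45974295 -0.10044609  0.012     ] [0.65699252 0.13635201 0.012     ] [ 0.6564057 -0.1009431  0.012    ]
```

```bash
cat > d.py <<'E'
import sys
from h import *
from scipy.spatial.transform import Rotation as R
# usage: d.py x y z tool_y_angle_deg
st=readout.sense(); r=R.from_quat(st["orientation"]); p=st["ee_pos"]
t=np.array([float(v) for v in sys.argv[1:4]])
y=r.as_matrix()[:,1]; a=np.degrees(np.arctan2(y[1],y[0]))
print("t",round(st["clock"],2),"pos",p.round(4),"ya",a.round(2),"tilt",np.degrees(np.arccos(-r.as_matrix()[2,2])).round(2),"F",st["wrist_force"].round(1),"open",round(st["opening"]*1000,1))
print("delta mm",((r.inv().apply(t-p))*1000).round(1),"turn",round((a-float(sys.argv[4])+90)%180-90,2),"q6",st["qpos"][5].round(2))
E
python3 -m pendant '[[70,0,0,0,7],[70,0,0,0,1.1]]'; python3 d.py 0.40 0.30 0.20 55.3
```

```text
clock: 0.37
ee_pos: [0.2457, 0.4913, 0.2155]
orientation: [0.3, 0.954, -0.001, -0.0]
wrist_force: [0.2, 0.2, 0.4]
opening: 0.0702
t 0.37 pos [0.2457 0.4913 0.2155] ya 55.05 tilt 0.16 F [0.2 0.2 0.4] open 70.2
delta mm [-236.1  -68.4   15.7] turn -0.25 q6 0.04
```

```bash
python3 -m pendant '[[70,-38,-11,3,0],[70,-38,-11,3,0],[70,-38,-11,3,0],[70,-38,-11,3,0],[70,-38,-11,3,0]]'; python3 d.py 0.6152 0.3045 0.12 55.3
```

```text
clock: 0.78
ee_pos: [0.3695, 0.3398, 0.1988]
orientation: [0.287, 0.958, 0.0, -0.002]
wrist_force: [2.3, 1.2, 0.6]
opening: 0.0702
t 0.78 pos [0.3695 0.3398 0.1988] ya 56.61 tilt 0.22 F [2.3 1.2 0.6] open 70.2
delta mm [-224.8  105.9   77.9] turn 1.31 q6 -0.36
```

```bash
python3 -m pendant '[[70,-37,17,13,0.3],[70,-37,17,13,0.3],[70,-37,17,13,0.3],[70,-37,17,13,0],[70,-37,17,13,0]]'; python3 d.py 0.6152 0.3045 0.06 55.3
```

```text
clock: 1.2
ee_pos: [0.5669, 0.3025, 0.1396]
orientation: [0.292, 0.957, 0.003, 0.001]
wrist_force: [0.7, 0.5, 0.3]
opening: 0.0703
t 1.2 pos [0.5669 0.3025 0.1396] ya 56.09 tilt 0.34 F [0.7 0.5 0.3] open 70.3
delta mm [-39.   28.2  79.8] turn 0.79 q6 -0.58
```

```bash
python3 -m pendant '[[70,-20,14,20,0.5],[70,-19,14,30,0.3],[70,0,0,20,0],[70,0,0,0,0]]'; python3 d.py 0.6152 0.3045 0.06 55.3
python3 - <<'E'
from h import *
T=vision.snapshot("top");S=vision.snapshot("side")
import pickle;pickle.dump((T,S),open("s1.pkl","wb"))
crop(T["img"],130,130,90,90,6.5,"pics/b1.png");crop(S["img"],200,90,90,70,8,"pics/b2.png")
E
```

```text
clock: 1.53
ee_pos: [0.625, 0.2983, 0.0613]
orientation: [0.299, 0.954, 0.001, 0.001]
wrist_force: [-0.9, 0.1, -1.6]
opening: 0.07
t 1.53 pos [0.625  0.2983 0.0613] ya 55.21 tilt 0.19 F [-0.9  0.1 -1.6] open 70.0
delta mm [11.6 -0.5  1.3] turn -0.09 q6 -0.6
```

View pics/b1.png

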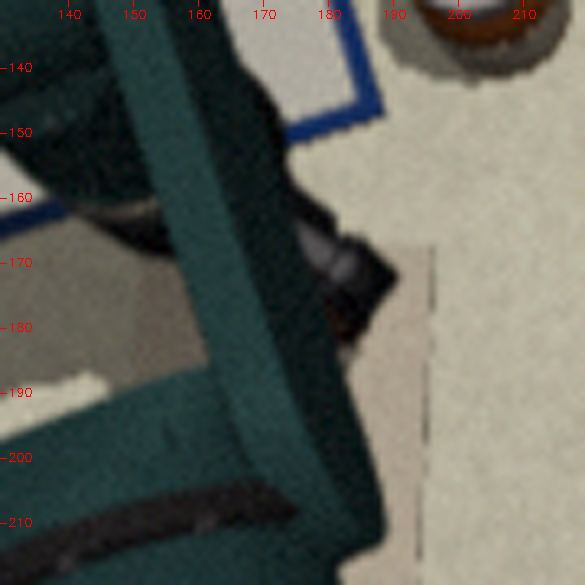

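View pics/b2.png

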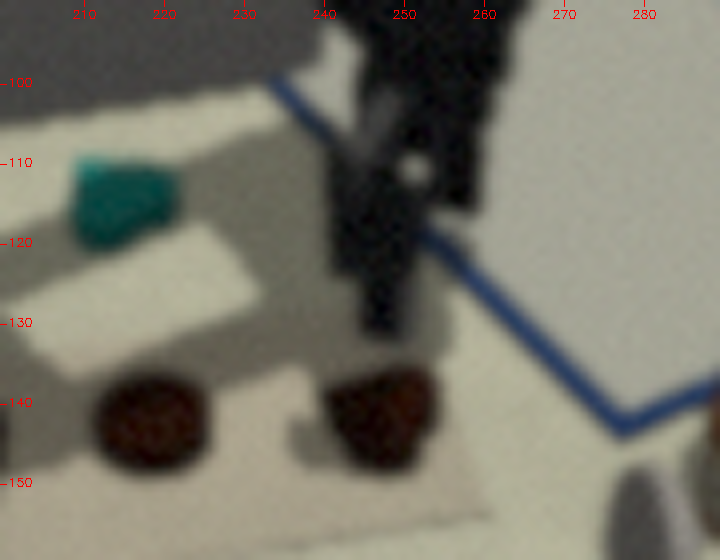

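```bash
python3 - <<'E'
from h import *
import pickle;T,S=pickle.load(open("s1.pkl","rb"))
st=readout.sense();p=st["ee_pos"]
a=np.radians(55.2);y=np.array([np.cos(a),np.sin(a),0]);x=np.array([np.sin(a),-np.cos(a),0])
for off in(35,50):
  for sx in(-11,11):
    for dz in (-14,-7):
      P=p-y*off/1000+x*sx/1000+[0,0,dz/1000]; print(off,sx,dz,proj(S,P)[0].round(1),proj(T,P)[0].round(1))
E
```

```text
35 -11 -14 [245.2 138.9] [183.4 178.5]
35 -11 -7 [245.2 137.2] [182.8 177.9]
35 11 -14 [252.3 140.7] [188.2 171.8]
35 11 -7 [252.3 138.9] [187.6 171.3]
50 -11 -14 [243.5 142.2] [187.9 181.5]
50 -11 -7 [243.5 140.4] [187.3 181. ]
50 11 -14 [250.6 143.9] [192.7 174.8]
50 11 -7 [250.6 142.2] [192.1 174.3]
```

```bash
python3 -m pendant '[[70,11.5,-0.5,0,0],[70,0,0,0,0]]'; python3 d.py 0.6152 0.3045 0.06 55.3
python3 - <<'E'
from h import *
S=vision.snapshot("side");T=vision.snapshot("top")
import pickle;pickle.dump((T,S),open("s1.pkl","wb"))
im=np.clip(S["img"].astype(float)*1.8,0,255).astype(np.uint8)
crop(im,230,85,40,70,8.5,"pics/b3.png")
E
python3 d.py 0.6152 0.3045 0.06 55.3
```

```text
clock: 1.8
ee_pos: [0.616, 0.3068, 0.0695]
orientation: [0.298, 0.954, 0.005, 0.005]
wrist_force: [0.1, -0.7, -0.2]
opening: 0.0701
t 1.8 pos [0.616  0.3068 0.0695] ya 55.31 tilt 0.76 F [ 0.1 -0.7 -0.2] open 70.1
delta mm [-0.6 -2.5  9.5] turn 0.01 q6 -0.59
t 1.9 pos [0.6179 0.3062 0.0708] ya 55.28 tilt 0.97 F [ 0.4 -0.  -0.1] open 69.9
delta mm [ 1.3 -3.1 10.8] turn -0.02 q6 -0.59
```

View pics/b3.png

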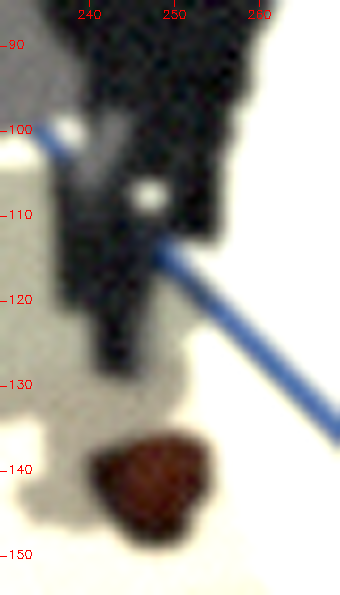

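```bash
python3 -m pendant '[[70,0,0,0,0],[70,0,0,0,0],[70,0,0,0,0]]'; python3 d.py 0.6152 0.3045 0.06 55.3
python3 - <<'E'
from h import *
from scipy.spatial.transform import Rotation as R
S=vision.snapshot("side");T=vision.snapshot("top")
import pickle;pickle.dump((T,S),open("s1.pkl","wb"))
st=readout.sense();p=st["ee_pos"];M=R.from_quat(st["orientation"]).as_matrix()
f=lambda a:p+M@(np.array(a)/1000)
for v,n in((S,"S"),(T,"T")):
    print(n,{a:proj(v,f(a))[0].round(1).tolist() for a in [(0,-35,14),(0,35,14),(0,-45,14),(0,-35,0),(0,35,0),(0,-45,0),(0,45,0)]})
im=np.clip(S["img"].astype(float)*1.8,0,255).astype(np.uint8)
crop(im,230,85,40,70,8.5,"pics/b4.png")
im=np.clip(T["img"].astype(float)*1.8,0,255).astype(np.uint8)
crop(im,160,150,40,50,10,"pics/b5.png")
E
```

```text
clock: 2.15
ee_pos: [0.6182, 0.3077, 0.0759]
orientation: [0.297, 0.955, 0.007, 0.01]
wrist_force: [0.2, -0.3, 0.6]
opening: 0.0701
t 2.15 pos [0.6182 0.3077 0.0759] ya 55.42 tilt 1.39 F [ 0.2 -0.3  0.6] open 70.1
delta mm [ 0.9 -4.7 15.8] turn 0.12 q6 -0.59
S {(0, -35, 14): [245.7, 136.0], (0, 35, 14): [253.3, 121.1], (0, -45, 14): [244.5, 138.2], (0, -35, 0): [245.6, 132.4], (0, 35, 0): [253.3, 117.6], (0, -45, 0): [244.4, 134.6], (0, 45, 0): [254.3, 115.5]}
T {(0, -35, 14): [181.8, 177.1], (0, 35, 14): [160.7, 162.9], (0, -45, 14): [184.8, 179.1], (0, -35, 0): [180.5, 176.1], (0, 35, 0): [159.1, 161.7], (0, -45, 0): [183.6, 178.2], (0, 45, 0): [156.1, 159.7]}
```

View pics/b4.png

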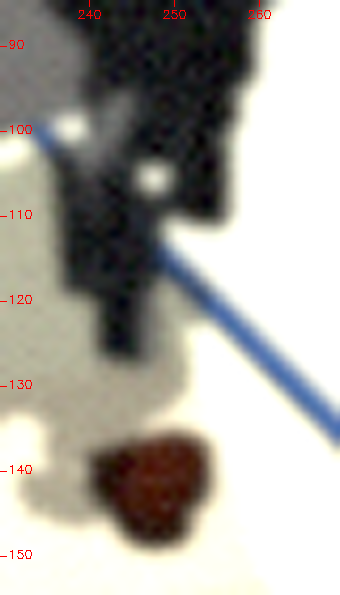

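View pics/b5.png

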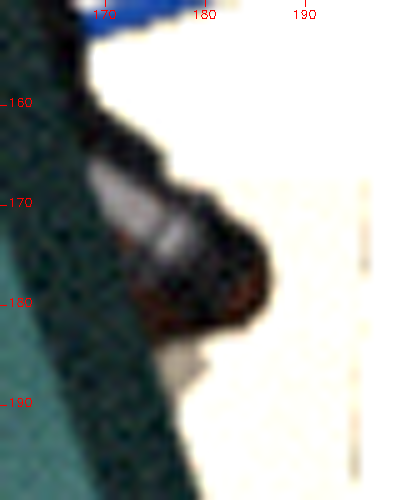

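```bash
for i in 1 2 3; do python3 -m pendant '[[70,0,0,0,0]]' >/dev/null; python3 - <<'E'
from h import *
s=readout.sense();print(s["clock"].__round__(2),s["ee_pos"].round(4),s["qpos"].round(4),s["dq"].round(3),s["tau"].round(1))
E
done
```

```text
2.33 [0.6184 0.3076 0.0758] [ 3.7980e-01  4.3960e-01  1.2189e+00 -5.0000e-04  1.4589e+00 -5.8710e-01] [ 0.    -0.009 -0.006  0.002 -0.    -0.001] [  0.1 -49.6 -30.7   0.   -0.1   0. ]
2.42 [0.6185 0.3076 0.0759] [ 3.7970e-01  4.3950e-01  1.2188e+00 -5.0000e-04  1.4589e+00 -5.8720e-01] [ 0.     0.     0.002 -0.002  0.003 -0.002] [  0.  -48.8 -30.1  -0.   -0.1   0. ]
2.5 [0.6185 0.3074 0.0758] [ 3.7950e-01  4.3970e-01  1.2189e+00 -5.0000e-04  1.4589e+00 -5.8720e-01] [-0.002  0.001 -0.002 -0.001 -0.001 -0.001] [  0.  -49.1 -30.4   0.   -0.1   0. ]
```

```bash
python3 -m pendant '[[70,0.5,-2.5,15,0],[70,0.3,-1.5,10,0],[70,0,0,5,0],[70,0,0,1,0],[70,0,0,0,0]]'; python3 d.py 0.6152 0.3045 0.03 55.3
python3 - <<'E'
from h import *
from scipy.spatial.transform import Rotation as R
S=vision.snapshot("side")
st=readout.sense();p=st["ee_pos"];M=R.from_quat(st["orientation"]).as_matrix()
f=lambda a:p+M@(np.array(a)/1000)
print({a:proj(S,f(a))[0].round(1).tolist() for a in [(0,-35,14),(0,35,14),(0,-45,14),(0,-45,0),(0,45,0)]})
im=np.clip(S["img"].astype(float)*1.8,0,255).astype(np.uint8)
crop(im,230,85,40,70,8.5,"pics/b6.png")
E
```

```text
clock: 2.92
ee_pos: [0.6166, 0.3045, 0.0429]
orientation: [0.298, 0.955, 0.007, 0.009]
wrist_force: [0.0, 0.1, 0.5]
opening: 0.0698
t 2.92 pos [0.6166 0.3045 0.0429] ya 55.37 tilt 1.37 F [0.  0.1 0.5] open 69.8
delta mm [ 1.3 -1.  12.9] turn 0.07 q6 -0.59
{(0, -35, 14): [245.3, 145.0], (0, 35, 14): [252.8, 130.1], (0, -45, 14): [244.2, 147.2], (0, -45, 0): [244.1, 143.8], (0, 45, 0): [253.8, 124.7]}
```

View pics/b6.png

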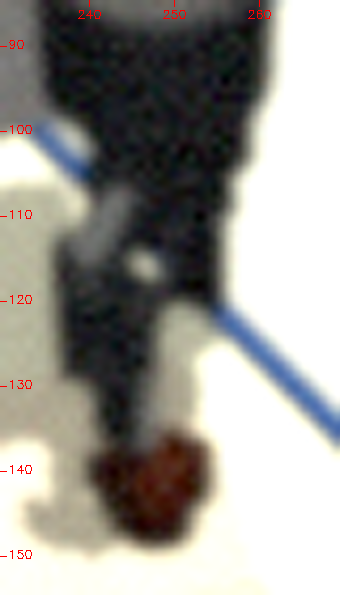

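```bash
python3 -m pendant '[[70,0.8,-0.8,8,0],[70,0.5,-0.2,4,0],[70,0,0,2,0],[70,0,0,0,0]]'; python3 d.py 0.6152 0.3045 0.02 55.3
python3 - <<'E'
from h import *
S=vision.snapshot("side")
im=np.clip(S["img"].astype(float)*1.8,0,255).astype(np.uint8)
crop(im,230,85,40,70,8.5,"pics/b7.png")
E
```

```text
clock: 3.3
ee_pos: [0.616, 0.305, 0.0289]
orientation: [0.298, 0.955, 0.008, 0.01]
wrist_force: [-0.8, 0.4, -1.1]
opening: 0.07
t 3.3 pos [0.616  0.305  0.0289] ya 55.37 tilt 1.5 F [-0.8  0.4 -1.1] open 70.0
delta mm [ 0.5 -1.   8.9] turn 0.07 q6 -0.59
```

View pics/b7.png

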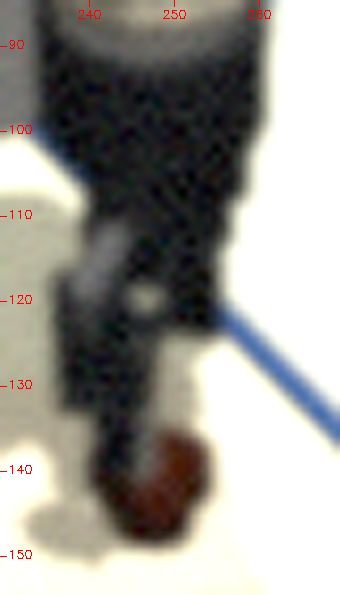

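```bash
python3 -m pendant '[[70,0.3,-0.6,5,0],[70,0.2,-0.3,3,0],[70,0,0,1,0],[70,0,0,0,0]]'; python3 d.py 0.6152 0.3045 0.015 55.3
python3 - <<'E'
from h import *
S=vision.snapshot("side")
im=np.clip(S["img"].astype(float)*2.2,0,255).astype(np.uint8)
crop(im,225,105,40,55,10.5,"pics/b8.png")
E
```

```text
clock: 3.68
ee_pos: [0.6158, 0.3049, 0.0201]
orientation: [0.298, 0.955, 0.009, 0.011]
wrist_force: [1.2, -0.5, -0.7]
opening: 0.07
t 3.68 pos [0.6158 0.3049 0.0201] ya 55.38 tilt 1.61 F [ 1.2 -0.5 -0.7] open 70.0
delta mm [ 0.4 -0.8  5. ] turn 0.08 q6 -0.59
```

View pics/b8.png

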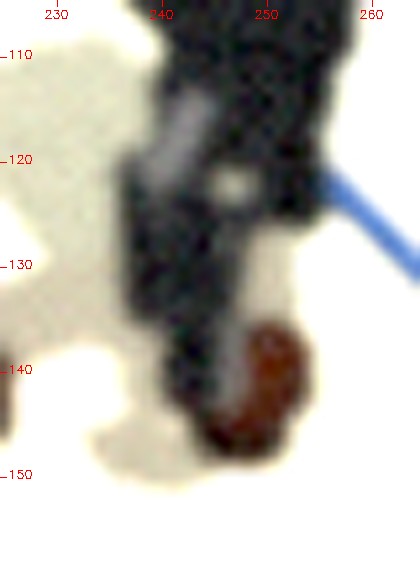

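```bash
python3 -m pendant '[[70,0.2,-0.5,4,0],[70,0.2,-0.3,2,0],[70,0,0,0,0]]'; python3 d.py 0.6152 0.3045 0.01 55.3
python3 - <<'E'
from h import *
S=vision.snapshot("side")
im=np.clip(S["img"].astype(float)*2.2,0,255).astype(np.uint8)
crop(im,225,105,40,55,10.5,"pics/b9.png")
print(proj(S,[readout.sense()["ee_pos"]-np.array([.57*.042,.82*.042,z]) for z in (-.02,-.01,0,.014)]))
E
```

```text
clock: 3.98
ee_pos: [0.6155, 0.3046, 0.0141]
orientation: [0.298, 0.955, 0.009, 0.011]
wrist_force: [-0.8, 0.7, 0.2]
opening: 0.07
t 3.98 pos [0.6155 0.3046 0.0141] ya 55.38 tilt 1.67 F [-0.8  0.7  0.2] open 70.0
delta mm [ 0.3 -0.4  4.1] turn 0.08 q6 -0.59
[[244.06769692 145.08668474]
 [244.07936589 147.52619936]
 [244.09089165 149.93047021]
 [244.1067917  153.23863173]]
```

View pics/b9.png

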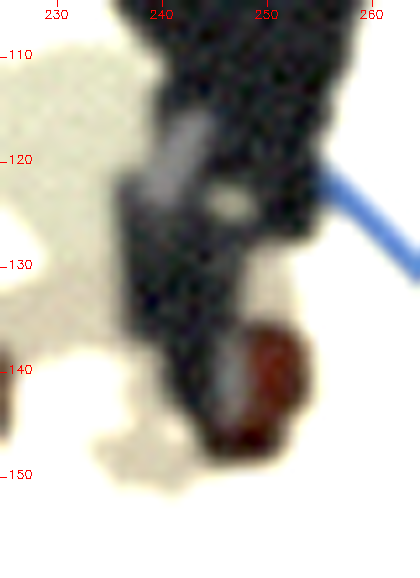

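```bash
python3 -m pendant '[[70,0.2,-0.3,3,0],[70,0.1,-0.1,1.5,0],[70,0,0,0,0]]'; python3 d.py 0.6152 0.3045 0.01 55.3
python3 - <<'E'
from h import *
S=vision.snapshot("side")
im=np.clip(S["img"].astype(float)*2.2,0,255).astype(np.uint8)
crop(im,225,105,40,55,10.5,"pics/b10.png")
E
```

```text
clock: 4.28
ee_pos: [0.6153, 0.3046, 0.0095]
orientation: [0.298, 0.955, 0.009, 0.012]
wrist_force: [0.7, -0.1, 0.3]
opening: 0.0698
t 4.28 pos [0.6153 0.3046 0.0095] ya 55.38 tilt 1.7 F [ 0.7 -0.1  0.3] open 69.8
delta mm [ 0.1 -0.1 -0.5] turn 0.08 q6 -0.59
```

View pics/b10.png

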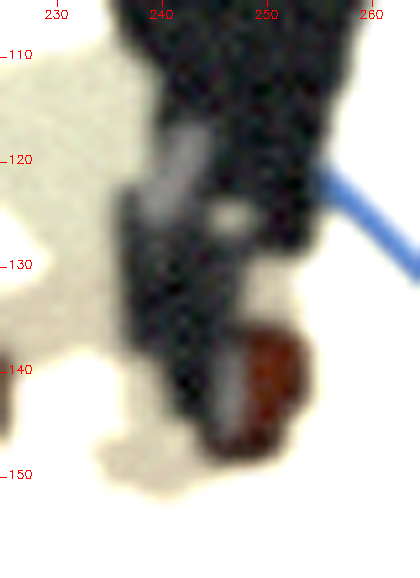

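```bash
python3 - <<'E'
from h import *
T=vision.snapshot("top");S=vision.snapshot("side")
import pickle;pickle.dump((T,S),open("s2.pkl","wb"))
im=np.clip(T["img"].astype(float)*2.2,0,255).astype(np.uint8)
crop(im,155,150,45,50,11,"pics/b11.png")
p=readout.sense()["ee_pos"];y=np.array([.568,.823,0]);x=np.array([.823,-.568,0])
for z in (.0,.015,.03): print(z,[proj(T,np.r_[(p-y*o+x*w)[:2],z])[0].round(1).tolist() for o,w in((.035,-.011),(.035,.011),(.046,.011),(.046,-.011))])
E
```

```text
0.0 [[185.9, 185.8], [190.4, 179.4], [193.5, 181.5], [189.0, 187.9]]
0.015 [[184.6, 184.8], [189.2, 178.4], [192.4, 180.5], [187.8, 187.0]]
0.03 [[183.3, 183.8], [188.0, 177.3], [191.2, 179.4], [186.5, 186.0]]
```

View pics/b11.png

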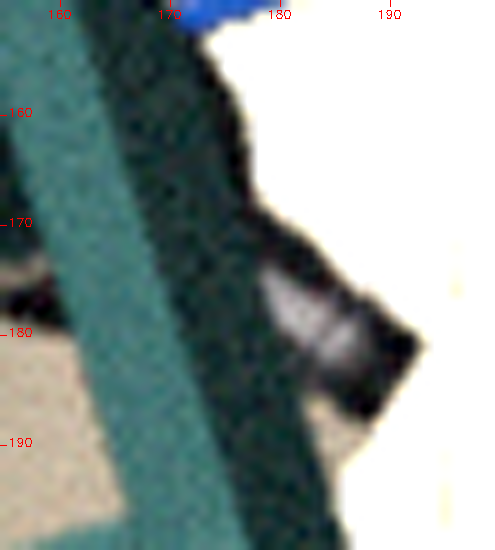

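```bash
python3 -m pendant '[[70,0,0,2,0],[70,0,0,0.5,0]]'; python3 -m pendant '[[70,0,0,2,0],[70,0,0,0.5,0]]';python3 d.py 0.6152 0.3045 0.0 55.3
python3 - <<'E'
from h import *
S=vision.snapshot("side")
im=np.clip(S["img"].astype(float)*2.2,0,255).astype(np.uint8)
crop(im,225,105,40,55,10.5,"pics/b12.png")
E
```

```text
clock: 4.6
ee_pos: [0.6159, 0.3048, 0.0077]
orientation: [0.298, 0.955, 0.01, 0.012]
wrist_force: [0.6, 0.3, -0.4]
opening: 0.07
clock: 4.77
ee_pos: [0.616, 0.3049, 0.0051]
orientation: [0.298, 0.955, 0.01, 0.012]
wrist_force: [0.3, -0.6, 0.1]
opening: 0.0703
t 4.77 pos [0.616  0.3049 0.0051] ya 55.38 tilt 1.8 F [ 0.3 -0.6  0.1] open 70.3
delta mm [ 0.6 -0.9  5. ] turn 0.08 q6 -0.59
```

View pics/b12.png

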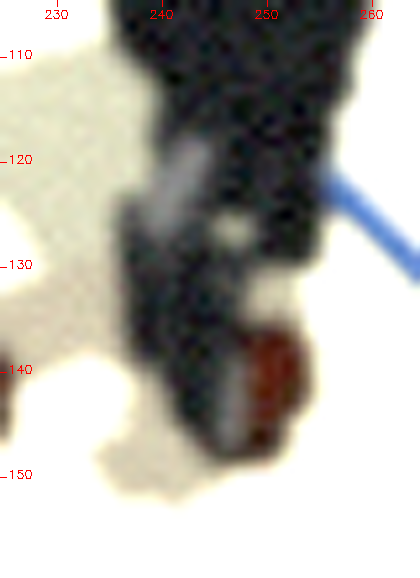

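```bash
python3 -m pendant '[[70,0.3,-0.4,2,0],[70,0,0,0.5,0]]'; python3 -m pendant '[[70,0,0,1.5,0],[70,0,0,0,0]]'
python3 d.py 0.6152 0.3045 0.0 55.3
```

```text
clock: 4.98
ee_pos: [0.6158, 0.3048, 0.0025]
orientation: [0.298, 0.955, 0.01, 0.012]
wrist_force: [-0.2, -0.3, -0.8]
opening: 0.0698
clock: 5.15
ee_pos: [0.6157, 0.3047, 0.0006]
orientation: [0.298, 0.955, 0.01, 0.012]
wrist_force: [0.3, -0.2, -0.0]
opening: 0.0699
t 5.15 pos [6.157e-01 3.047e-01 6.000e-04] ya 55.38 tilt 1.8 F [ 0.3 -0.2 -0. ] open 69.9
delta mm [ 0.3 -0.5  0.6] turn 0.08 q6 -0.59
```

```bash
python3 - <<'E'
from h import *
S=vision.snapshot("side")
im=np.clip(S["img"].astype(float)*3,0,255).astype(np.uint8)
crop(im,228,115,34,42,14,"pics/b13.png",5)
E
```

```text
(no output)
```

View pics/b13.png

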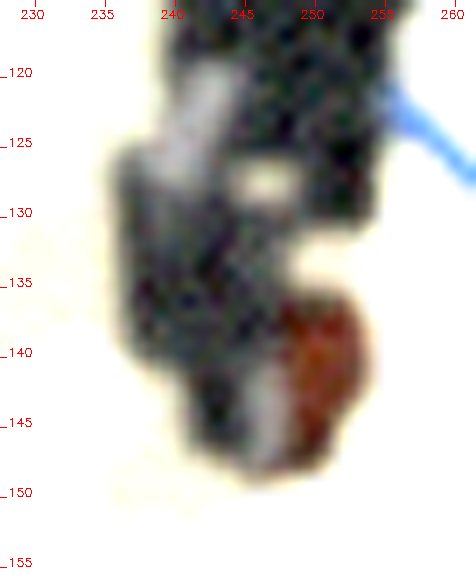

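```bash
python3 -m pendant '[[70,0,-0.3,2,0],[70,0,0,0.5,0]]'; python3 -m pendant '[[70,0,0,2,0],[70,0,0,0.5,0]]'
python3 d.py 0.6152 0.3045 0.0 55.3; python3 - <<'E'
from h import *
S=vision.snapshot("side");s=readout.sense();print(s["qpos"],s["ft_torque"])
im=np.clip(S["img"].astype(float)*3,0,255).astype(np.uint8)
crop(im,228,115,34,42,14,"pics/b14.png",5)
E
```

```text
clock: 5.37
ee_pos: [0.6159, 0.3046, -0.0016]
orientation: [0.298, 0.955, 0.01, 0.013]
wrist_force: [-0.1, 0.3, -0.2]
opening: 0.0699
clock: 5.53
ee_pos: [0.616, 0.3047, -0.0043]
orientation: [0.298, 0.955, 0.01, 0.013]
wrist_force: [1.0, 0.0, -0.6]
opening: 0.0702
t 5.53 pos [ 0.616   0.3047 -0.0043] ya 55.38 tilt 1.86 F [ 1.   0.  -0.6] open 70.2
delta mm [ 0.5 -0.5 -4.3] turn 0.08 q6 -0.59
[ 3.77047731e-01  4.89788211e-01  1.31547481e+00 -3.61768386e-04
  1.30373657e+00 -5.89202462e-01] [-0.00450707  0.01921602  0.06630066]
```

View pics/b14.png

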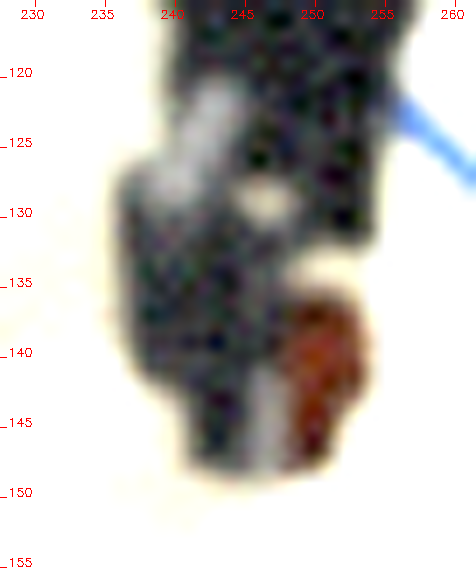

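```bash
python3 - <<'E'
from h import *
S=vision.snapshot("side")
p=readout.sense()["ee_pos"];y=np.array([.568,.823,0]);x=np.array([.823,-.568,0])
print("lobe",proj(S,[[.6012,.2826,0],[.6012,.2826,.016]]))
for o in(.035,.043):
  for z in(0,.01,.02): print(o,z,[proj(S,np.r_[(p-y*o+x*w)[:2],z])[0].round(1).tolist() for w in(-.011,.011)])
print("cam",-S["world_to_cam"][:3,:3].T@S["world_to_cam"][:3,3])
E
```

```text
lobe [[246.09264919 149.96458124]
 [246.09755319 146.17481014]]
0.035 0 [[241.7, 150.9], [248.5, 152.6]]
0.035 0.01 [[241.7, 148.5], [248.5, 150.2]]
0.035 0.02 [[241.7, 146.1], [248.5, 147.8]]
0.043 0 [[240.9, 152.6], [247.6, 154.3]]
0.043 0.01 [[240.8, 150.2], [247.6, 152.0]]
0.043 0.02 [[240.8, 147.9], [247.7, 149.6]]
cam [ 0.39749242 -0.46787565  0.7527828 ]
```

```bash
python3 -m pendant '[[59,0.2,-0.3,0,0],[59,0,0,0,0],[59,0,0,0,0]]';python3 d.py 0.6152 0.3045 0.0 55.3;  python3 - <<'E'
from h import *
S=vision.snapshot("side")
im=np.clip(S["img"].astype(float)*3,0,255).astype(np.uint8)
crop(im,228,115,34,42,14,"pics/b15.png",5)
E
```

```text
clock: 5.88
ee_pos: [0.6159, 0.3047, -0.0039]
orientation: [0.298, 0.955, 0.01, 0.013]
wrist_force: [-0.0, -0.5, -0.3]
opening: 0.0587
t 5.88 pos [ 0.6159  0.3047 -0.0039] ya 55.38 tilt 1.89 F [-0.  -0.5 -0.3] open 58.7
delta mm [ 0.4 -0.4 -3.9] turn 0.08 q6 -0.59
```

View pics/b15.png

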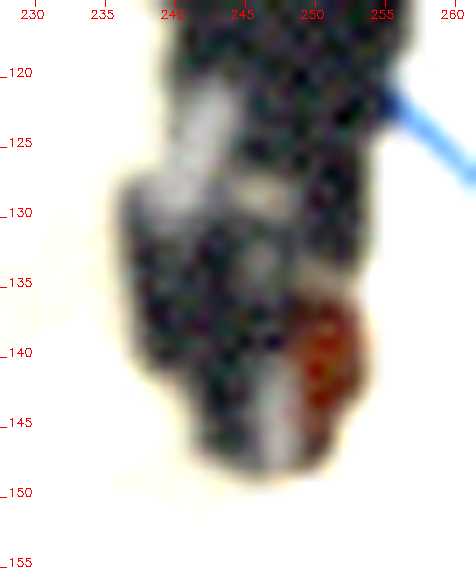

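```bash
python3 -m pendant '[[59,0.2,-0.3,1.5,0],[59,0,0,0.5,0]]';python3 d.py 0.6152 0.3045 0.0 55.3; python3 -m pendant '[[49,0,0,0,0],[49,0,0,0,0],[49,0,0,0,0]]';python3 d.py 0.6152 0.3045 0.0 55.3
```

```text
clock: 6.1
ee_pos: [0.6158, 0.3046, -0.0057]
orientation: [0.298, 0.955, 0.01, 0.013]
wrist_force: [-0.7, -0.4, -0.2]
opening: 0.0591
t 6.1 pos [ 0.6158  0.3046 -0.0057] ya 55.38 tilt 1.93 F [-0.7 -0.4 -0.2] open 59.1
delta mm [ 0.3 -0.3 -5.7] turn 0.08 q6 -0.59
clock: 6.35
ee_pos: [0.616, 0.3047, -0.0053]
orientation: [0.298, 0.955, 0.011, 0.013]
wrist_force: [-0.2, -0.2, -0.1]
opening: 0.0495
t 6.35 pos [ 0.616   0.3047 -0.0053] ya 55.38 tilt 1.95 F [-0.2 -0.2 -0.1] open 49.5
delta mm [ 0.4 -0.4 -5.3] turn 0.08 q6 -0.59
```

```bash
python3 -m pendant '[[45,0,0,0,0],[45,0,0,0,0]]';python3 d.py 0.6152 0.3045 0.0 55.3;  python3 - <<'E'
from h import *
S=vision.snapshot("side")
im=np.clip(S["img"].astype(float)*3,0,255).astype(np.uint8)
crop(im,228,115,34,42,14,"pics/b16.png",5)
E
```

```text
clock: 6.52
ee_pos: [0.6163, 0.3048, -0.0048]
orientation: [0.298, 0.955, 0.011, 0.014]
wrist_force: [-0.5, 0.5, 0.1]
opening: 0.0477
t 6.52 pos [ 0.6163  0.3048 -0.0048] ya 55.38 tilt 2.01 F [-0.5  0.5  0.1] open 47.7
delta mm [ 0.6 -0.7 -4.9] turn 0.08 q6 -0.59
```

View pics/b16.png

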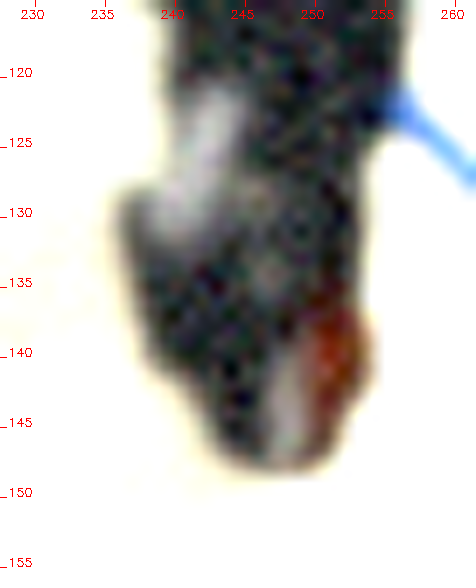

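```bash
python3 -m pendant '[[45,0,0,0,0],[45,0,0,0,0]]';python3 d.py 0.6152 0.3045 0.0 55.3
```

```text
clock: 6.73
ee_pos: [0.6163, 0.3048, -0.0049]
orientation: [0.298, 0.955, 0.011, 0.014]
wrist_force: [-0.6, -0.7, 0.4]
opening: 0.0474
t 6.73 pos [ 0.6163  0.3048 -0.0049] ya 55.38 tilt 2.0 F [-0.6 -0.7  0.4] open 47.4
delta mm [ 0.6 -0.7 -4.9] turn 0.08 q6 -0.59
```

```bash
python3 -m pendant '[[60,0.3,-0.4,0,0],[60,0.3,-0.3,0,0],[60,0,0,2,0],[60,0,0,0.5,0]]';python3 d.py 0.6152 0.3045 0.0 55.3;python3 -m pendant '[[60,0,0,2,0],[60,0,0,0.5,0]]';python3 d.py 0.6152 0.3045 0.0 55.3
```

```text
clock: 7.07
ee_pos: [0.6151, 0.3045, -0.0081]
orientation: [0.298, 0.955, 0.011, 0.013]
wrist_force: [-0.5, 1.0, 0.1]
opening: 0.0602
t 7.07 pos [ 0.6151  0.3045 -0.0081] ya 55.38 tilt 1.96 F [-0.5  1.   0.1] open 60.2
delta mm [-0.3  0.3 -8.1] turn 0.08 q6 -0.59
clock: 7.23
ee_pos: [0.6149, 0.3044, -0.0112]
orientation: [0.298, 0.955, 0.01, 0.013]
wrist_force: [0.0, -0.6, -0.4]
opening: 0.0599
t 7.23 pos [ 0.6149  0.3044 -0.0112] ya 55.38 tilt 1.93 F [ 0.  -0.6 -0.4] open 59.9
delta mm [ -0.4   0.5 -11.2] turn 0.08 q6 -0.59
```

```bash
python3 -m pendant '[[60,0,0,2,0],[60,0,0,0.5,0]]';python3 d.py 0.6152 0.3045 0.0 55.3;  python3 - <<'E'
from h import *
S=vision.snapshot("side")
im=np.clip(S["img"].astype(float)*3,0,255).astype(np.uint8)
crop(im,228,115,34,42,14,"pics/b17.png",5)
E
```

```text
clock: 7.4
ee_pos: [0.6149, 0.3044, -0.0143]
orientation: [0.298, 0.955, 0.01, 0.013]
wrist_force: [-0.4, 0.9, -0.0]
opening: 0.0597
t 7.4 pos [ 0.6149  0.3044 -0.0143] ya 55.38 tilt 1.9 F [-0.4  0.9 -0. ] open 59.7
delta mm [ -0.5   0.7 -14.3] turn 0.08 q6 -0.59
```

View pics/b17.png

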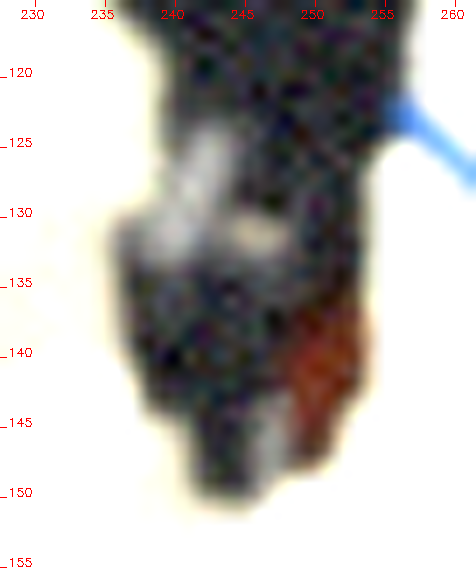

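```bash
python3 -m pendant '[[45,-0.3,0.3,0,0],[45,0,0,0,0],[45,0,0,0,0],[45,0,0,0,0]]';python3 d.py 0.6152 0.3045 0.0 55.3
```

```text
clock: 7.78
ee_pos: [0.616, 0.3048, -0.0129]
orientation: [0.298, 0.955, 0.011, 0.014]
wrist_force: [0.1, -0.0, -0.3]
opening: 0.0486
t 7.78 pos [ 0.616   0.3048 -0.0129] ya 55.38 tilt 2.01 F [ 0.1 -0.  -0.3] open 48.6
delta mm [  0.3  -0.4 -13. ] turn 0.08 q6 -0.59
```

```bash
python3 -m pendant '[[45,0,0,-3,0],[45,0,0,-8,0],[45,0,0,-12,0],[45,0,0,-8,0],[45,0,0,-3,0]]';python3 d.py 0.6152 0.3045 0.0 55.3;  python3 - <<'E'
from h import *
S=vision.snapshot("side");T=vision.snapshot("top")
im=np.clip(S["img"].astype(float)*2.5,0,255).astype(np.uint8)
crop(im,220,95,50,60,10,"pics/c1.png",5)
im=np.clip(T["img"].astype(float)*2.5,0,255).astype(np.uint8)
crop(im,155,150,45,50,10,"pics/c2.png",5)
E
```

```text
clock: 8.2
ee_pos: [0.6137, 0.3039, 0.0222]
orientation: [0.298, 0.955, 0.01, 0.012]
wrist_force: [2.0, 0.9, 0.4]
opening: 0.0487
t 8.2 pos [0.6137 0.3039 0.0222] ya 55.38 tilt 1.8 F [2.  0.9 0.4] open 48.7
delta mm [-0.5  0.8 22.3] turn 0.08 q6 -0.59
```

View pics/c1.png

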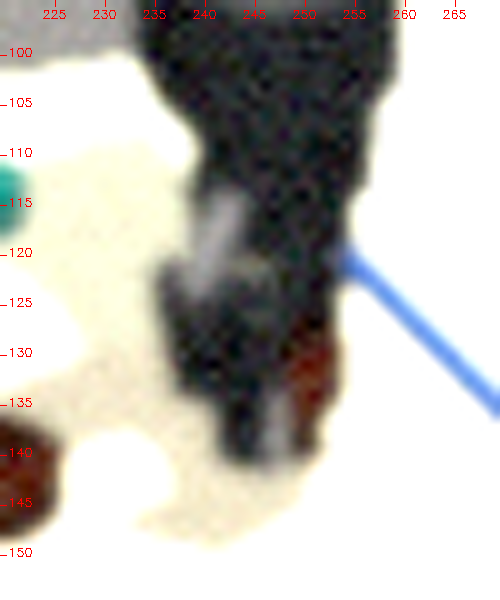

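View pics/c2.png

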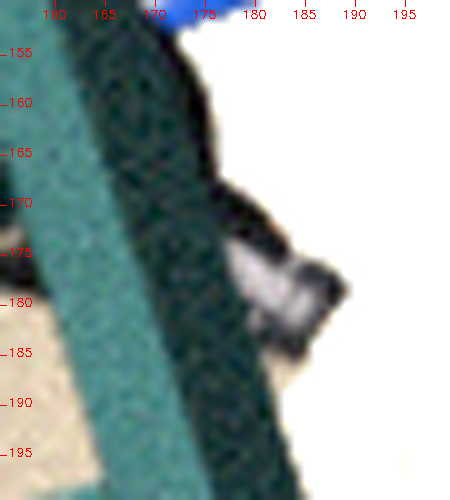

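```bash
python3 -m pendant '[[45,0,0,-15,-4],[45,0,0,-20,-7],[45,0,0,-20,-7],[45,0,0,-20,-7],[45,0,0,-10,-5]]';python3 d.py 0.530 0.0783 0.11 90
```

```text
clock: 8.72
ee_pos: [0.6078, 0.3015, 0.104]
orientation: [0.031, 0.999, 0.004, 0.009]
wrist_force: [0.9, 0.3, 0.7]
opening: 0.049
t 8.72 pos [0.6078 0.3015 0.104 ] ya 86.43 tilt 1.14 F [0.9 0.3 0.7] open 49.0
delta mm [  63.6 -227.5   -9. ] turn -3.57 q6 -1.13
```

```bash
python3 -m pendant '[[45,0,0,-3,-3],[45,0,0,0,-2],[45,0,0,0,0]]';python3 d.py 0.530 0.0783 0.11 90
```

```text
clock: 8.97
ee_pos: [0.6095, 0.3022, 0.1121]
orientation: [-0.016, 1.0, 0.005, 0.013]
wrist_force: [-0.0, -0.2, -0.5]
opening: 0.0485
t 8.97 pos [0.6095 0.3022 0.1121] ya 91.86 tilt 1.57 F [-0.  -0.2 -0.5] open 48.5
delta mm [  86.7 -221.2   -2.1] turn 1.86 q6 -1.23
```

```bash
python3 -m pendant '[[45,4,-10,0,0],[45,8,-22,0,1],[45,10,-28,0,0.5],[45,12,-32,0,0.4],[45,12,-32,0,0]]';python3 d.py 0.530 0.0783 0.11 90
```

```text
clock: 9.38
ee_pos: [0.5624, 0.1774, 0.1062]
orientation: [-0.001, 1.0, 0.005, 0.012]
wrist_force: [0.9, -0.5, -0.0]
opening: 0.0485
t 9.38 pos [0.5624 0.1774 0.1062] ya 90.12 tilt 1.46 F [ 0.9 -0.5 -0. ] open 48.5
delta mm [ 32.4 -99.   -5.6] turn 0.12 q6 -1.37
```

```bash
python3 -m pendant '[[45,10,-28,-1,0],[45,7,-20,0,0],[45,5,-14,0,0],[45,2,-7,0,0],[45,0,-3,0,0]]';python3 d.py 0.5405 0.0783 0.06 90
```

```text
clock: 9.8
ee_pos: [0.5297, 0.0933, 0.1021]
orientation: [0.005, 1.0, 0.003, 0.007]
wrist_force: [0.5, 0.9, -0.2]
opening: 0.0484
t 9.8 pos [0.5297 0.0933 0.1021] ya 89.44 tilt 0.87 F [ 0.5  0.9 -0.2] open 48.4
delta mm [-10.4 -15.2  42.1] turn -0.56 q6 -1.5
```

```bash
python3 -m pendant '[[45,-3,-6,8,0],[45,-4,-4,12,0],[45,-2,-2,10,-0.3],[45,-1,-1,6,-0.2],[45,0,0,2,0]]';python3 d.py 0.5405 0.0783 0.04 90;  python3 - <<'E'
from h import *
S=vision.snapshot("side");T=vision.snapshot("top")
im=np.clip(S["img"].astype(float)*2,0,255).astype(np.uint8)
crop(im,205,130,80,90,6.5,"pics/d1.png",10)
im=np.clip(T["img"].astype(float)*2,0,255).astype(np.uint8)
crop(im,230,150,70,75,8,"pics/d2.png",10)
E
```

```text
clock: 10.22
ee_pos: [0.5418, 0.0804, 0.0596]
orientation: [0.0, 1.0, 0.003, 0.007]
wrist_force: [-0.4, 0.2, -0.5]
opening: 0.0486
t 10.22 pos [0.5418 0.0804 0.0596] ya 90.0 tilt 0.9 F [-0.4  0.2 -0.5] open 48.6
delta mm [ 1.6 -2.2 19.6] turn -0.0 q6 -1.53
```

View pics/d1.png

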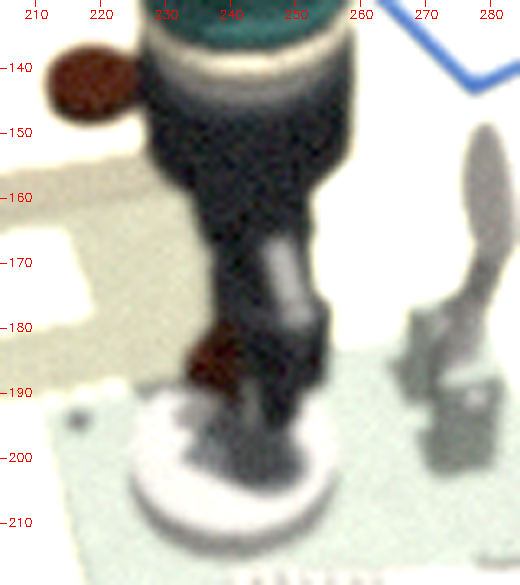

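View pics/d2.png

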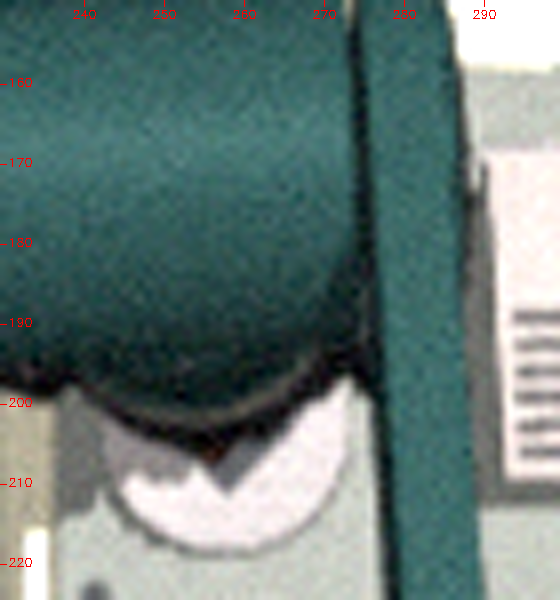

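```bash
python3 - <<'E'
from h import *
S=vision.snapshot("side");T=vision.snapshot("top")
r=tri([(T,(255.8,206.7)),(S,(233.6,186))]);print(r.x,r.cost)
for z in(.068,.074,.08,.09):print(z,proj(T,[.510,.0804,z]),proj(S,[.510,.0804,z]))
E
```

```text
[0.51382077 0.08159437 0.08505712] 0.05576930772308444
0.068 [[256.53921971 208.72816966]] [[232.2022659  191.03491637]]
0.074 [[256.45582981 208.45809462]] [[232.13104023 189.52932235]]
0.08 [[256.3713316  208.18442984]] [[232.05908689 188.00777066]]
0.09 [[256.22797767 207.72014812]] [[231.93751796 185.43571258]]
```

```bash
python3 -m pendant '[[45,2,-1.5,8,0],[45,1.5,-1.2,8,0],[45,0.8,-0.5,4,0],[45,0,0,2,0],[45,0,0,0,0]]';python3 d.py 0.5375 0.0773 0.02 90;  python3 - <<'E'
from h import *
S=vision.snapshot("side");T=vision.snapshot("top")
import pickle;pickle.dump((T,S),open("s3.pkl","wb"))
im=np.clip(S["img"].astype(float)*2,0,255).astype(np.uint8)
crop(im,220,170,45,45,12,"pics/d3.png",5)
im=np.clip(T["img"].astype(float)*2,0,255).astype(np.uint8)
crop(im,235,185,50,40,12,"pics/d4.png",5)
E
```

```text
clock: 10.83
ee_pos: [0.5392, 0.0782, 0.0395]
orientation: [-0.001, 1.0, 0.003, 0.011]
wrist_force: [-0.1, -1.0, -1.1]
opening: 0.049
t 10.83 pos [0.5392 0.0782 0.0395] ya 90.09 tilt 1.28 F [-0.1 -1.  -1.1] open 49.0
delta mm [ 2.1 -1.1 19.4] turn 0.09 q6 -1.54
```

View pics/d3.png

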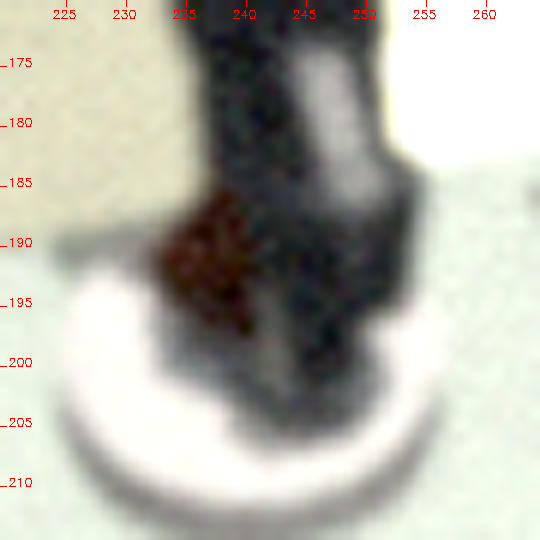

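View pics/d4.png

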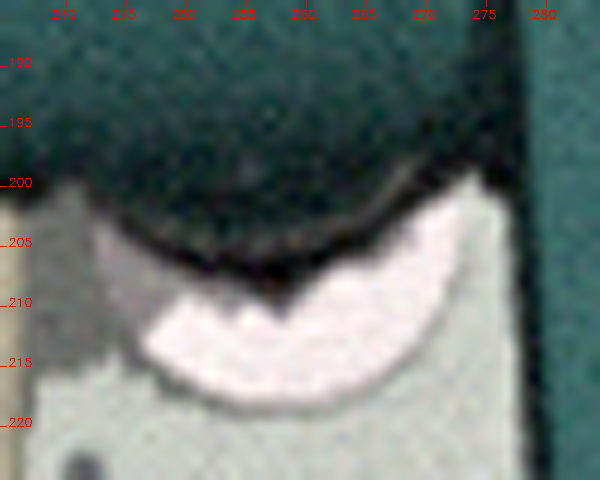

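```bash
python3 - <<'E'
from h import *
S=vision.snapshot("side");T=vision.snapshot("top")
print(onz(S,(232.7,191.7),.0615),onz(T,(257.5,209.5),.0615),tri([(S,(232.7,191.7)),(T,(257.5,209.5))]).x)
for P in([.509,.0783,.040],[.5076,.0783,.032]):print(proj(S,P),proj(T,P))
E
```

```text
[0.51177513 0.08314409 0.0615    ] [0.50869882 0.07814539 0.0615    ] [0.50934193 0.07785733 0.06808363]
[[232.34257527 198.55248421]] [[257.70678289 210.30392054]]
[[231.91151255 200.55136736]] [[257.80981203 211.15398427]]
```

```bash
python3 -m pendant '[[45,0,0,5,0],[45,0,0,4,0],[45,0,0,2,0],[45,0,0,0,0]]';python3 d.py 0.5390 0.078 0.02 90;  python3 - <<'E'
from h import *
S=vision.snapshot("side");T=vision.snapshot("top")
im=np.clip(S["img"].astype(float)*2.5,0,255).astype(np.uint8)
crop(im,220,170,45,45,12,"pics/d5.png",5)
im=np.clip(T["img"].astype(float)*2.5,0,255).astype(np.uint8)
crop(im,240,195,40,25,15,"pics/d6.png",5)
E
```

```text
clock: 11.37
ee_pos: [0.5414, 0.0784, 0.0296]
orientation: [-0.001, 1.0, 0.004, 0.013]
wrist_force: [0.1, 1.0, -1.0]
opening: 0.0487
t 11.37 pos [0.5414 0.0784 0.0296] ya 90.09 tilt 1.52 F [ 0.1  1.  -1. ] open 48.7
delta mm [ 2.6 -0.4  9.6] turn 0.09 q6 -1.54
```

View pics/d5.png

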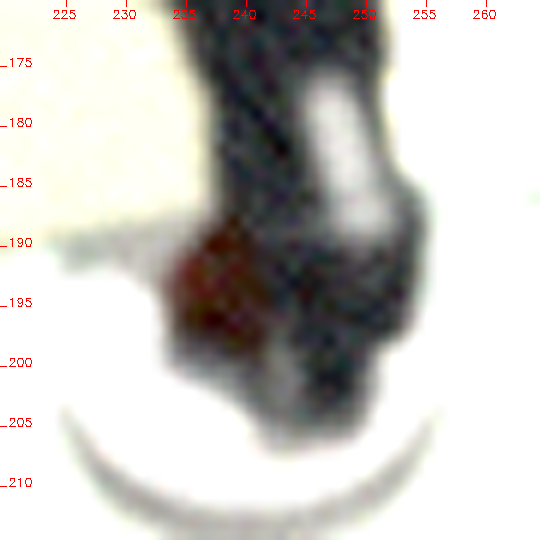

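View pics/d6.png

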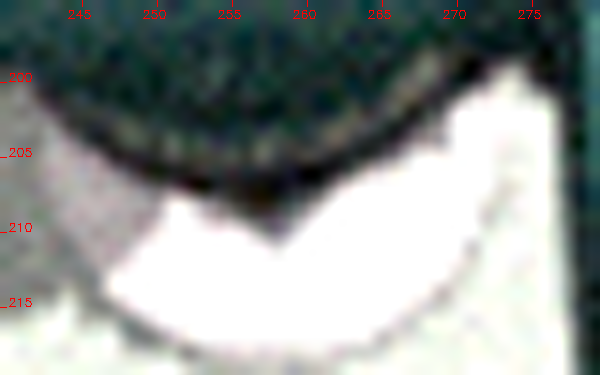

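```bash
python3 -m pendant '[[45,2,-0.2,2,0],[45,1.5,0,2,0],[45,1,0,1,0],[45,0,0,0,0]]';python3 d.py 0.5388 0.078 0.02 90;  python3 - <<'E'
from h import *
S=vision.snapshot("side");T=vision.snapshot("top")
im=np.clip(S["img"].astype(float)*2.5,0,255).astype(np.uint8)
crop(im,220,170,45,45,12,"pics/d7.png",5)
im=np.clip(T["img"].astype(float)*2.5,0,255).astype(np.uint8)
crop(im,240,195,40,25,15,"pics/d8.png",5)
E
```

```text
clock: 11.8
ee_pos: [0.537, 0.0782, 0.0247]
orientation: [-0.001, 1.0, 0.004, 0.013]
wrist_force: [0.4, -0.7, 0.1]
opening: 0.0491
t 11.8 pos [0.537  0.0782 0.0247] ya 90.09 tilt 1.58 F [ 0.4 -0.7  0.1] open 49.1
delta mm [-1.6 -0.2  4.8] turn 0.09 q6 -1.54
```

View pics/d7.png

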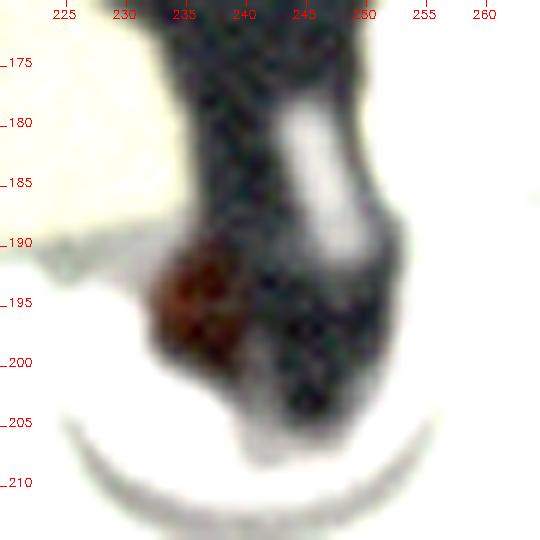

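View pics/d8.png

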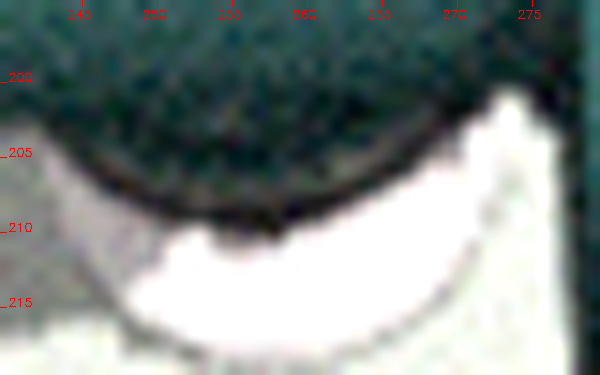

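```bash
python3 - <<'E'
from h import *
S=vision.snapshot("side");T=vision.snapshot("top")
print(tri([(S,(232.3,196)),(T,(257.6,210.3))]).x,onz(S,(232.3,196),.047),onz(S,(232.3,196),.053))
E
python3 -m pendant '[[45,-0.6,-0.1,1.5,0],[45,-0.2,0,1,0],[45,0,0,0,0]]';python3 d.py 0.5382 0.078 0.02 90
```

```text
[0.50852251 0.07821064 0.05066872] [0.50977888 0.08108099 0.047     ] [0.50882431 0.0764142  0.053     ]
clock: 12.25
ee_pos: [0.539, 0.0781, 0.0229]
orientation: [-0.001, 1.0, 0.004, 0.014]
wrist_force: [0.9, -0.2, -0.2]
opening: 0.0489
t 12.25 pos [0.539  0.0781 0.0229] ya 90.09 tilt 1.7 F [ 0.9 -0.2 -0.2] open 48.9
delta mm [ 0.9 -0.1  2.9] turn 0.09 q6 -1.54
```

```bash
for i in 1 2; do python3 -m pendant '[[45,0.9,0,1.2,0],[45,0.2,0,0.3,0]]'; done;python3 d.py 0.5382 0.078 0.018 90
```

```text
clock: 12.42
ee_pos: [0.538, 0.0781, 0.0213]
orientation: [-0.001, 1.0, 0.004, 0.014]
wrist_force: [-0.3, 0.2, 0.6]
opening: 0.0489
clock: 12.58
ee_pos: [0.5368, 0.0781, 0.0195]
orientation: [-0.001, 1.0, 0.004, 0.014]
wrist_force: [0.2, 0.2, -0.9]
opening: 0.0489
t 12.58 pos [0.5368 0.0781 0.0195] ya 90.08 tilt 1.69 F [ 0.2  0.2 -0.9] open 48.9
delta mm [-1.3 -0.1  1.6] turn 0.08 q6 -1.54
```

```bash
for i in 1 2 3; do python3 -m pendant '[[45,-0.4,0,1,0],[45,0,0,0.2,0]]'; done;python3 d.py 0.5382 0.078 0.018 90;python3 - <<'E'
from h import *
S=vision.snapshot("side");T=vision.snapshot("top")
im=np.clip(S["img"].astype(float)*2.5,0,255).astype(np.uint8)
crop(im,220,170,45,45,12,"pics/d9.png",5)
E
```

```text
clock: 12.75
ee_pos: [0.5371, 0.0782, 0.0181]
orientation: [-0.001, 1.0, 0.004, 0.014]
wrist_force: [-0.8, 1.2, -0.6]
opening: 0.0492
clock: 12.92
ee_pos: [0.5376, 0.0782, 0.0168]
orientation: [-0.001, 1.0, 0.004, 0.014]
wrist_force: [0.1, -0.2, 0.4]
opening: 0.0486
clock: 13.08
ee_pos: [0.5386, 0.0782, 0.0169]
orientation: [-0.001, 1.0, 0.004, 0.015]
wrist_force: [-0.0, 0.0, -0.3]
opening: 0.0488
t 13.08 pos [0.5386 0.0782 0.0169] ya 90.09 tilt 1.75 F [-0.   0.  -0.3] open 48.8
delta mm [ 0.4 -0.2 -1.1] turn 0.09 q6 -1.54
```

View pics/d9.png

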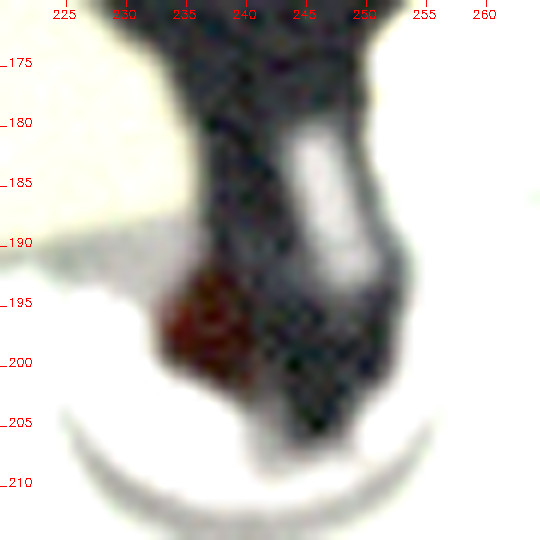

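```bash
for i in 1 2 3; do python3 -m pendant '[[45,0,0,1,0],[45,0,0,0.3,0]]'; done;python3 d.py 0.5382 0.078 0.018 90
```

```text
clock: 13.35
ee_pos: [0.5388, 0.0782, 0.0167]
orientation: [-0.001, 1.0, 0.004, 0.015]
wrist_force: [-0.9, 0.5, 0.3]
opening: 0.0488
clock: 13.52
ee_pos: [0.5391, 0.0782, 0.0167]
orientation: [-0.001, 1.0, 0.004, 0.015]
wrist_force: [-0.9, -0.1, 1.9]
opening: 0.0491
clock: 13.68
ee_pos: [0.5394, 0.0782, 0.0167]
orientation: [-0.001, 1.0, 0.004, 0.016]
wrist_force: [-1.0, 0.3, 2.0]
opening: 0.0487
t 13.68 pos [0.5394 0.0782 0.0167] ya 90.11 tilt 1.86 F [-1.   0.3  2. ] open 48.7
delta mm [ 1.2 -0.2 -1.4] turn 0.11 q6 -1.54
```

```bash
python3 -m pendant '[[45,1.2,0,-0.5,0],[45,0.3,0,0.2,0],[45,0,0,0.2,0]]';python3 d.py 0.5382 0.078 0.018 90;python3 - <<'E'
from h import *
S=vision.snapshot("side");T=vision.snapshot("top")
im=np.clip(S["img"].astype(float)*2.5,0,255).astype(np.uint8)
crop(im,220,170,45,45,9,"pics/d10.png",5)
im=np.clip(T["img"].astype(float)*2.5,0,255).astype(np.uint8)
crop(im,240,195,40,25,15,"pics/d11.png",5)
E
```

```text
clock: 13.93
ee_pos: [0.5382, 0.0782, 0.0166]
orientation: [-0.001, 1.0, 0.004, 0.016]
wrist_force: [-0.7, 0.6, 4.6]
opening: 0.0482
t 13.93 pos [0.5382 0.0782 0.0166] ya 90.11 tilt 1.91 F [-0.7  0.6  4.6] open 48.2
delta mm [-0.1 -0.2 -1.4] turn 0.11 q6 -1.54
```

View pics/d11.png

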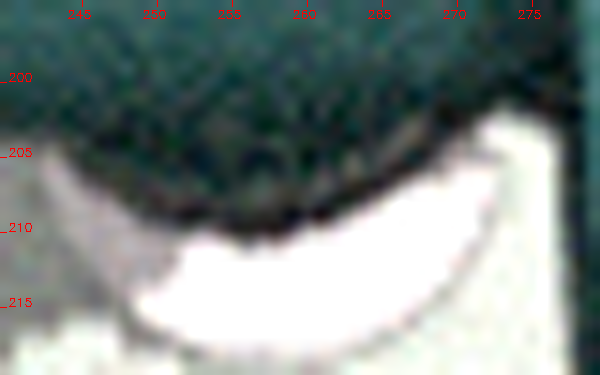

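```bash
python3 -m pendant '[[54,0,0,0,0],[60,0,0,0,0],[62,0,0,0,0]]';python3 d.py 0.5382 0.078 0.07 90; python3 -m pendant '[[62,0,0,-6,0],[62,0,0,-12,0],[62,0,0,-18,0],[62,0,0,-20,0],[62,0,0,-20,0]]';python3 d.py 0.42 0.0 0.15 90
```

```text
clock: 14.28
ee_pos: [0.5376, 0.0782, 0.0152]
orientation: [-0.001, 1.0, 0.004, 0.016]
wrist_force: [-0.5, 0.1, 0.0]
opening: 0.062
t 14.28 pos [0.5376 0.0782 0.0152] ya 90.1 tilt 1.83 F [-0.5  0.1  0. ] open 62.0
delta mm [ -2.3   0.2 -54.8] turn 0.1 q6 -1.54
clock: 14.7
ee_pos: [0.5302, 0.0774, 0.0886]
orientation: [-0.001, 1.0, 0.003, 0.008]
wrist_force: [0.5, -0.3, 0.9]
opening: 0.0621
t 14.7 pos [0.5302 0.0774 0.0886] ya 90.1 tilt 0.99 F [ 0.5 -0.3  0.9] open 62.1
delta mm [109.4 -76.8 -63.6] turn 0.1 q6 -1.54
```

```bash
python3 -m pendant '[[10,15,-8,-18,0],[0,25,-15,-18,0],[0,28,-20,-8,0],[0,25,-25,0,0],[0,15,-30,0,0]]';python3 d.py 0.3993 -0.2964 0.14 90; python3 - <<'E'
from h import *
S=vision.snapshot("side");T=vision.snapshot("top")
import pickle;pickle.dump((T,S),open("s4.pkl","wb"))
crop(S["img"],205,165,70,60,9,"pics/e1.png",10)
E
```

```text
clock: 15.12
ee_pos: [0.4254, -0.0198, 0.1435]
orientation: [-0.006, 1.0, 0.004, 0.018]
wrist_force: [1.5, -0.9, -0.3]
opening: 0.0016
t 15.12 pos [ 0.4254 -0.0198  0.1435] ya 90.67 tilt 2.13 F [ 1.5 -0.9 -0.3] open 1.6
delta mm [  29.4 -276.3    0.5] turn 0.67 q6 -1.77
```

View pics/e1.png

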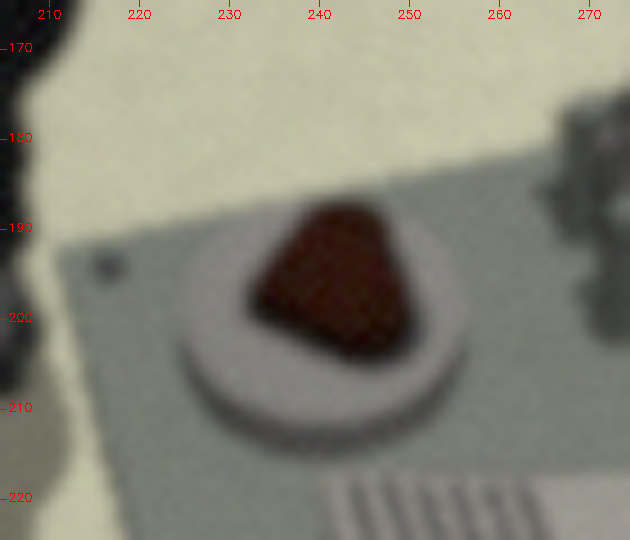

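```bash
python3 - <<'E'
from fit import *
import pickle;T,S=pickle.load(open("s4.pkl","rb"))
cv2.imwrite("pics/e2.png",T["img"])
b=(S,(231,183,23,24)); a=(T,(244,188,28,26))
hv=lambda sc:heart2d(sc)
for v in([b],[a],[a,b]):
    print(fit(v,hv,[.53,.078,.032,0,1],.016,[0,1,3],[.005,.005,.1]))
E
```

```text
(array([0.52956468, 0.07842555, 0.032     , 0.01698616, 1.        ]), np.float64(0.08849813212678088))
(array([0.52787328, 0.07920561, 0.032     , 0.00177038, 1.        ]), np.float64(0.078252833462622))
(array([0.52861065, 0.07880387, 0.032     , 0.00678557, 1.        ]), np.float64(0.17929608235190989))
```

View pics/e2.png

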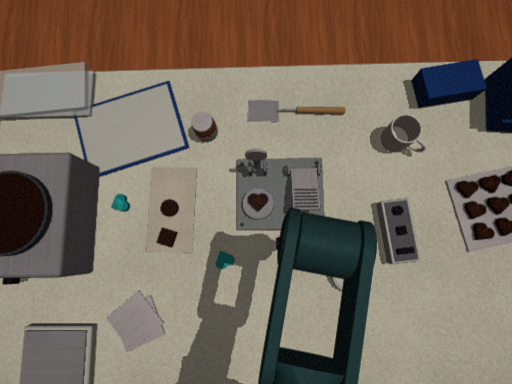

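```bash
python3 - <<'E'
from fit import *
import pickle;T,S=pickle.load(open("s0.pkl","rb"))
f=lambda s:circ2d(84)
print(fit([(T,(239,184,38,38))],f,[.53,.078,.032,0,1],0,[0,1],[.005,.005]))
print(fit([(S,(220,181,40,32))],f,[.53,.078,.032,0,1],0,[0,1],[.005,.005]))
E
python3 -m pendant '[[0,1,-15,0,0],[0,3,-28,0,0.5],[0,4,-36,0,0.3],[0,4,-38,0,0],[0,4,-36,0,0]]';python3 d.py 0.3993 -0.2964 0.12 90
```

```text
(array([0.55866739, 0.08225419, 0.032     , 0.        , 1.        ]), np.float64(0.8936772199313523))
(array([0.52800384, 0.06484704, 0.032     , 0.        , 1.        ]), np.float64(0.5978745370922314))
clock: 15.63
ee_pos: [0.4112, -0.1749, 0.1473]
orientation: [0.0, 1.0, 0.004, 0.024]
wrist_force: [0.5, -0.4, 0.4]
opening: 0.0004
t 15.63 pos [ 0.4112 -0.1749  0.1473] ya 89.97 tilt 2.78 F [ 0.5 -0.4  0.4] open 0.4
delta mm [  13.1 -121.7   25.8] turn -0.03 q6 -2.12
```

```bash
python3 -m pendant '[[0,2,-32,0,3],[0,3,-30,4,5],[0,2,-25,5,5],[0,2,-16,4,4],[0,1,-8,0,2]]';python3 d.py 0.3993 -0.2964 0.08 70; python3 - <<'E'
from h import *
S=vision.snapshot("side");T=vision.snapshot("top")
crop(S["img"],190,260,110,120,5,"pics/f1.png",10)
crop(T["img"],360,180,80,95,6,"pics/f2.png",10)
E
```

```text
clock: 16.05
ee_pos: [0.3921, -0.2935, 0.1364]
orientation: [0.175, 0.984, 0.006, 0.027]
wrist_force: [0.3, -0.5, 0.7]
opening: -0.0003
t 16.05 pos [ 0.3921 -0.2935  0.1364] ya 69.85 tilt 3.13 F [ 0.3 -0.5  0.7] open -0.3
delta mm [-4.9 -1.5 56.7] turn -0.15 q6 -2.01
```

View pics/f1.png

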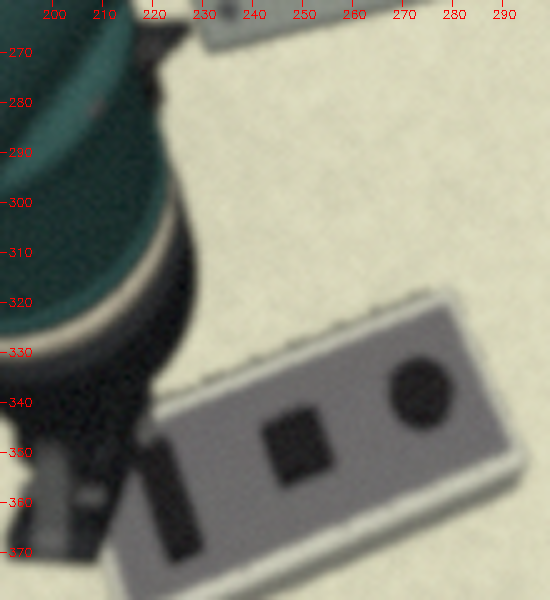

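View pics/f2.png

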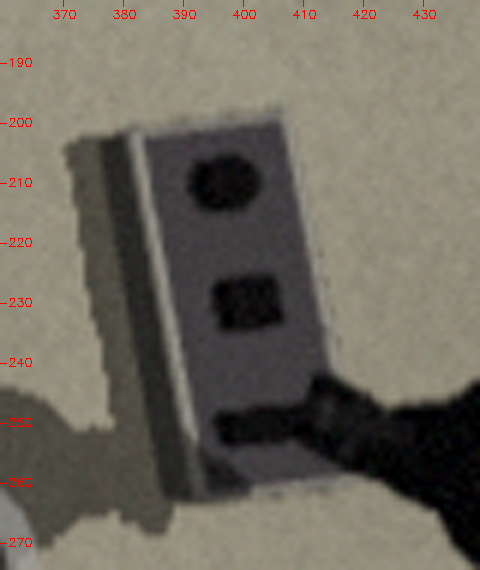

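```bash
python3 - <<'E'
from h import *
S=vision.snapshot("side");T=vision.snapshot("top")
r=tri([(S,(201,371)),(T,(412,248))]);print(r.x,r.cost)
p=readout.sense()["ee_pos"];print(p,proj(S,[p,p+[0,0,.02]]),proj(T,[p,p+[0,0,.02]]))
E
```

```text
[ 0.37310197 -0.3090695   0.06039247] 122.91224983456713
[ 0.39303023 -0.29114338  0.13729538] [[215.81893456 344.26620024]
 [214.99145032 340.76971296]] [[417.02407059 253.0252947 ]
 [420.73197261 253.10831099]]
```

```bash
python3 -m pendant '[[0,-2,-2,10,0],[0,-2,-2,15,0],[0,-2,-1,12,0],[0,0,0,6,0],[0,0,0,2,0]]';python3 d.py 0.3993 -0.2964 0.08 70
```

```text
clock: 16.67
ee_pos: [0.4039, -0.2932, 0.0924]
orientation: [0.166, 0.986, 0.006, 0.03]
wrist_force: [-0.7, 0.1, -0.9]
opening: -0.0001
t 16.67 pos [ 0.4039 -0.2932  0.0924] ya 70.96 tilt 3.53 F [-0.7  0.1 -0.9] open -0.1
delta mm [ 4.  -4.8 12.1] turn 0.96 q6 -2.02
```

```bash
python3 -m pendant '[[0,2.5,-3,6,0],[0,1.5,-1.5,4,0],[0,0.5,-0.5,1,0],[0,0,0,0,0]]';python3 d.py 0.3993 -0.2964 0.07 70;python3 - <<'E'
from h import *
S=vision.snapshot("side");T=vision.snapshot("top")
crop(np.clip(T["img"].astype(float)*2,0,255).astype(np.uint8),375,195,60,75,8,"pics/f3.png",5)
p=readout.sense()["ee_pos"];print(proj(T,p))
E
```

```text
clock: 17.0
ee_pos: [0.3987, -0.2946, 0.0796]
orientation: [0.164, 0.986, 0.006, 0.03]
wrist_force: [-0.3, -0.2, 0.3]
opening: -0.0001
t 17.0 pos [ 0.3987 -0.2946  0.0796] ya 71.2 tilt 3.5 F [-0.3 -0.2  0.3] open -0.1
delta mm [-0.6 -1.8  9.7] turn 1.2 q6 -2.03
[[408.6498539  250.33689389]]
```

View pics/f3.png

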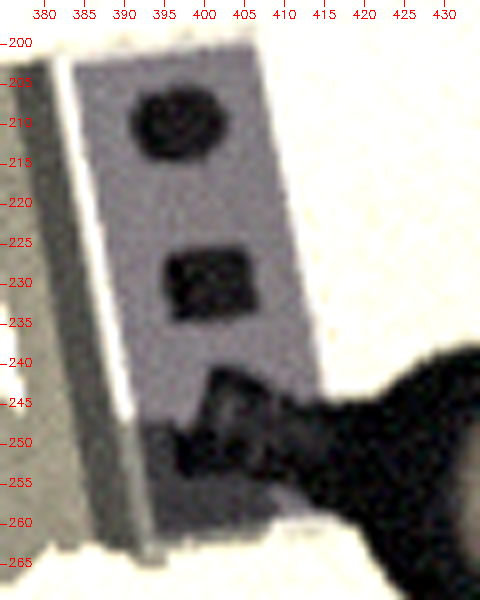

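Descend slowly towards the bar key, watching the force.

```bash
for i in 1 2 3 4; do python3 -m pendant '[[0,0,-0.5,2,0],[0,0,0,1,0]]'|grep -v orient; done;python3 d.py 0.3993 -0.2964 0.07 70
```

```text
clock: 17.27
ee_pos: [0.3995, -0.296, 0.0781]
wrist_force: [0.3, -0.3, -0.4]
opening: -0.0001
clock: 17.43
ee_pos: [0.3998, -0.297, 0.0755]
wrist_force: [-0.2, -1.0, -0.4]
opening: 0.0
clock: 17.6
ee_pos: [0.4, -0.2977, 0.0724]
wrist_force: [0.4, -0.1, -0.1]
opening: 0.0002
clock: 17.77
ee_pos: [0.4, -0.2983, 0.069]
wrist_force: [-0.2, 0.8, -0.7]
opening: 0.0002
t 17.77 pos [ 0.4    -0.2983  0.069 ] ya 71.15 tilt 3.71 F [-0.2  0.8 -0.7] open 0.2
delta mm [ 1.2  1.6 -1. ] turn 1.15 q6 -2.04
```

```bash
for i in 1 2 3 4; do python3 -m pendant '[[0,0.2,0.4,2.5,0],[0,0,0,1.5,0]]'|grep -v orient; done;python3 d.py 0.3993 -0.2964 0.07 70
```

```text
clock: 17.93
ee_pos: [0.4002, -0.2978, 0.0646]
wrist_force: [0.7, -0.4, 0.3]
opening: 0.0001
clock: 18.1
ee_pos: [0.4004, -0.2973, 0.0601]
wrist_force: [1.2, 0.6, -0.5]
opening: -0.0001
clock: 18.27
ee_pos: [0.4006, -0.2967, 0.0555]
wrist_force: [0.5, -0.5, 0.1]
opening: 0.0001
clock: 18.43
ee_pos: [0.4008, -0.2961, 0.051]
wrist_force: [-0.6, 0.7, -0.3]
opening: 0.0003
t 18.43 pos [ 0.4008 -0.2961  0.051 ] ya 71.16 tilt 3.69 F [-0.6  0.7 -0.3] open 0.3
delta mm [  0.2  -0.4 -19. ] turn 1.16 q6 -2.03
```

```bash
for i in 1 2 3 4; do python3 -m pendant '[[0,0.2,0,2,0],[0,0,0,0.5,0]]'|grep -v orient; done;python3 d.py 0.3993 -0.2964 0.07 70
```

```text
clock: 18.6
ee_pos: [0.4006, -0.2959, 0.0479]
wrist_force: [-0.7, 0.1, 0.3]
opening: -0.0001
clock: 18.77
ee_pos: [0.4006, -0.2958, 0.0451]
wrist_force: [-0.2, -0.3, -0.3]
opening: 0.0
clock: 18.93
ee_pos: [0.4008, -0.296, 0.0427]
wrist_force: [-0.7, 0.4, 2.0]
opening: 0.0001
clock: 19.1
ee_pos: [0.4009, -0.296, 0.0407]
wrist_force: [0.3, 1.7, 2.2]
opening: 0.0001
t 19.1 pos [ 0.4009 -0.296   0.0407] ya 71.17 tilt 3.71 F [0.3 1.7 2.2] open 0.1
delta mm [ -0.4  -0.3 -29.3] turn 1.17 q6 -2.04
```

```bash
for i in 1 2 3; do python3 -m pendant '[[0,0.2,0,3,0],[0,0,0,2,0]]'|grep -v orient; done;python3 d.py 0.3993 -0.2964 0.07 70
```

```text
clock: 19.27
ee_pos: [0.4011, -0.2963, 0.0368]
wrist_force: [-4.3, 4.0, 13.7]
opening: 0.0
clock: 19.43
ee_pos: [0.4012, -0.2963, 0.0368]
wrist_force: [-5.0, 4.0, 11.9]
opening: -0.0
clock: 19.6
ee_pos: [0.4011, -0.2963, 0.0369]
wrist_force: [-4.9, 3.4, 10.5]
opening: -0.0002
t 19.6 pos [ 0.4011 -0.2963  0.0369] ya 71.25 tilt 3.69 F [-4.9  3.4 10.5] open -0.2
delta mm [ -0.3  -0.1 -33.2] turn 1.25 q6 -2.04
```

```bash
python3 -m pendant '[[0,0,0,-5,0],[0,0,0,-12,0],[0,0,0,-15,0],[0,0,0,-12,0],[0,0,0,-6,0]]'|grep -v orient;python3 d.py 0.5025 -0.2848 0.09 70; python3 - <<'E'
from h import *
S=vision.snapshot("side");T=vision.snapshot("top")
crop(np.clip(T["img"].astype(float)*2,0,255).astype(np.uint8),375,195,60,75,8,"pics/f4.png",5)
E
```

```text
clock: 20.02
ee_pos: [0.3976, -0.2955, 0.0869]
wrist_force: [-0.1, -0.4, 0.2]
opening: 0.0003
t 20.02 pos [ 0.3976 -0.2955  0.0869] ya 71.25 tilt 3.66 F [-0.1 -0.4  0.2] open 0.3
delta mm [-95.8  43.9   3.6] turn 1.25 q6 -2.04
```

View pics/f4.png

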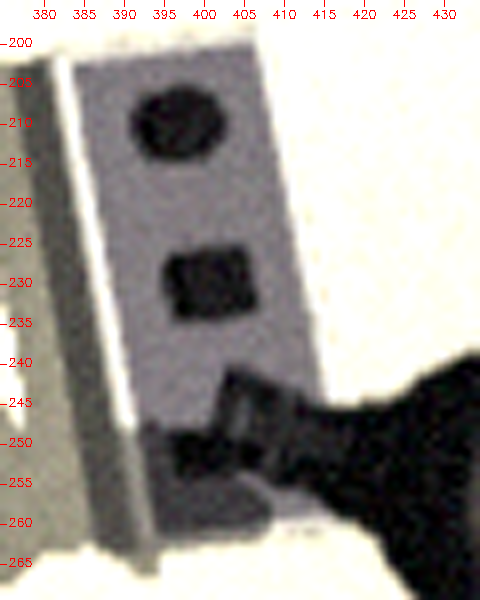

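Bar key was pressed until the force jumped past 10 N and has been released. Now over to the round key, passing high above the square key.

```bash
python3 -m pendant '[[0,-12,5,-4,0],[0,-22,10,-2,0],[0,-24,11,0,0],[0,-18,8,0,0.5],[0,-8,4,0,0.5]]'|grep -v orient;python3 d.py 0.5025 -0.2848 0.06 70
```

```text
clock: 20.53
ee_pos: [0.4882, -0.2857, 0.0927]
wrist_force: [-0.7, -0.0, -0.2]
opening: 0.0003
t 20.53 pos [ 0.4882 -0.2857  0.0927] ya 69.94 tilt 3.3 F [-0.7 -0.  -0.2] open 0.3
delta mm [-11.3   5.   33.4] turn -0.06 q6 -1.88
```

```bash
python3 -m pendant '[[0,-5,2,0,0],[0,-4,2,0,0],[0,-2,1,0,0],[0,0,0,0,0]]'|grep -v orient;python3 d.py 0.5025 -0.2848 0.06 70;  python3 - <<'E'
from h import *
S=vision.snapshot("side");T=vision.snapshot("top")
crop(np.clip(T["img"].astype(float)*2,0,255).astype(np.uint8),375,185,60,75,8,"pics/f5.png",5)
p=readout.sense()["ee_pos"];print(proj(T,p))
E
```

```text
clock: 20.87
ee_pos: [0.4999, -0.2834, 0.0893]
wrist_force: [0.2, 1.1, -0.4]
opening: -0.0
t 20.87 pos [ 0.4999 -0.2834  0.0893] ya 70.03 tilt 2.97 F [ 0.2  1.1 -0.4] open -0.0
delta mm [-1.6 -1.1 29.4] turn 0.03 q6 -1.86
[[402.08208871 209.48983751]]
```

View pics/f5.png

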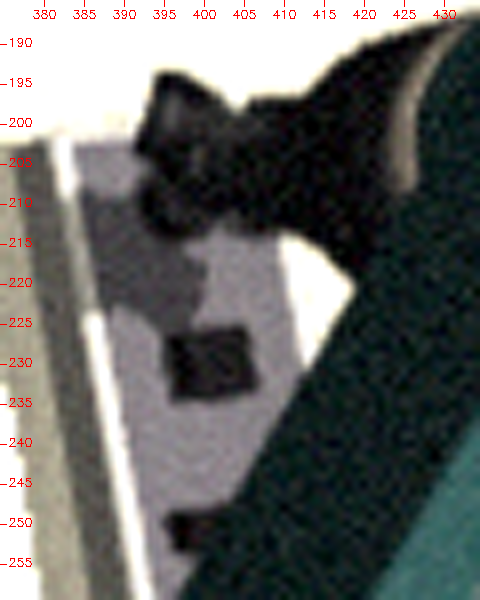

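```bash
python3 -m pendant '[[0,-0.8,-0.6,8,0],[0,-0.5,-0.4,12,0],[0,0,0,8,0],[0,0,0,3,0],[0,0,0,1,0]]'|grep -v orient;python3 d.py 0.5025 -0.2848 0.045 70
```

```text
clock: 21.38
ee_pos: [0.5002, -0.2855, 0.0545]
wrist_force: [0.6, -0.1, -0.6]
opening: 0.0001
t 21.38 pos [ 0.5002 -0.2855  0.0545] ya 69.87 tilt 2.94 F [ 0.6 -0.1 -0.6] open 0.1
delta mm [-1.5  1.2  9.6] turn -0.13 q6 -1.86
```

```bash
python3 -m pendant '[[0,-1,0.8,3,0],[0,-0.5,0.4,3,0],[0,0,0,2,0],[0,0,0,1,0]]'|grep -v orient; for i in 1 2 3 4; do python3 -m pendant '[[0,0,0,3,0],[0,0,0,1.5,0]]'|grep -v orient; done;python3 d.py 0.5025 -0.2848 0.045 70
```

```text
clock: 21.72
ee_pos: [0.5022, -0.2845, 0.0438]
wrist_force: [-1.7, 0.3, -0.2]
opening: 0.0003
clock: 21.88
ee_pos: [0.5026, -0.2847, 0.04]
wrist_force: [-1.9, 1.1, 3.0]
opening: -0.0006
clock: 22.05
ee_pos: [0.5029, -0.2849, 0.0369]
wrist_force: [-3.7, 1.9, 8.2]
opening: 0.0
clock: 22.22
ee_pos: [0.5032, -0.2851, 0.0372]
wrist_force: [-2.6, 2.1, 3.7]
opening: 0.0003
clock: 22.38
ee_pos: [0.5038, -0.2855, 0.0372]
wrist_force: [-3.9, 1.2, 5.1]
opening: 0.0
t 22.38 pos [ 0.5038 -0.2855  0.0372] ya 69.92 tilt 3.01 F [-3.9  1.2  5.1] open 0.0
delta mm [ 1.1  0.4 -7.9] turn -0.08 q6 -1.86
```

```bash
python3 -m pendant '[[0,0.3,0,5,0],[0,0.3,0,5,0],[0,0,0,5,0]]'|grep -v orient;python3 -m pendant '[[0,0,0,-5,0],[0,0,0,-12,0],[0,0,0,-18,0],[0,0,0,-20,0],[0,0,0,-20,0]]'|grep -v orient;python3 d.py 0.513 -0.044 0.12 90
```

```text
clock: 22.63
ee_pos: [0.5042, -0.2857, 0.0366]
wrist_force: [-11.9, 6.4, 22.4]
opening: 0.0004
clock: 23.05
ee_pos: [0.4988, -0.2842, 0.1119]
wrist_force: [0.1, -0.1, 0.1]
opening: -0.0
t 23.05 pos [ 0.4988 -0.2842  0.1119] ya 70.0 tilt 2.99 F [ 0.1 -0.1  0.1] open -0.0
delta mm [ 68.6 230.7  -6.6] turn -20.0 q6 -1.86
```

```bash
python3 -m pendant '[[0,5,12,-4,-3],[0,8,28,0,-5],[0,8,36,0,-5],[0,4,38,0,-4],[0,0,36,0,-3]]'|grep -v orient;python3 d.py 0.528 -0.045 0.11 90
```

```text
clock: 23.47
ee_pos: [0.5049, -0.1366, 0.1222]
wrist_force: [0.4, 0.0, -0.0]
opening: 0.0003
t 23.47 pos [ 0.5049 -0.1366  0.1222] ya 90.12 tilt 3.94 F [ 0.4  0.  -0. ] open 0.3
delta mm [-22.5  91.7  12.8] turn 0.12 q6 -1.96
```

```bash
python3 -m pendant '[[0,-5,24,0,0],[0,-6,20,0,0],[0,-5,13,0,0],[0,-3,7,0,0],[0,-1,3,0,0]]'|grep -v orient;python3 d.py 0.528 -0.045 0.08 90; python3 - <<'E'
from h import *
S=vision.snapshot("side");T=vision.snapshot("top")
crop(S["img"],200,140,110,120,5,"pics/g1.png",10)
crop(T["img"],230,145,100,95,6,"pics/g2.png",10)
E
```

```text
clock: 23.88
ee_pos: [0.5251, -0.0589, 0.1225]
wrist_force: [0.5, -0.5, 0.4]
opening: -0.0
t 23.88 pos [ 0.5251 -0.0589  0.1225] ya 90.72 tilt 4.14 F [ 0.5 -0.5  0.4] open -0.0
delta mm [ 0.  14.2 42.5] turn 0.72 q6 -1.81
```

View pics/g1.png

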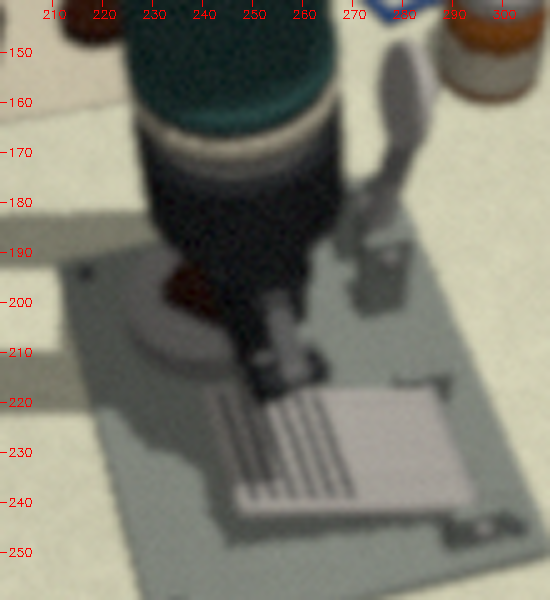

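View pics/g2.png

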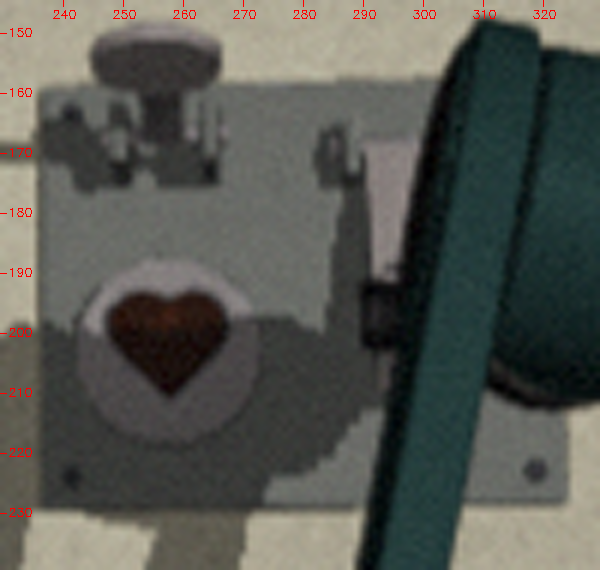

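```bash
python3 -m pendant '[[0,0,5,8,0],[0,-1,5,12,0],[0,-1,3,10,0.5],[0,0,1,6,0],[0,0,0,2,0]]'|grep -v orient;python3 d.py 0.528 -0.045 0.065 90
```

```text
clock: 24.4
ee_pos: [0.5297, -0.0496, 0.0817]
wrist_force: [0.1, 0.2, 0.4]
opening: 0.0001
t 24.4 pos [ 0.5297 -0.0496  0.0817] ya 89.75 tilt 4.17 F [0.1 0.2 0.4] open 0.1
delta mm [ 2.9  4.8 16.4] turn -0.25 q6 -1.77
```

```bash
python3 -m pendant '[[0,1,3,5,0],[0,1,2,4,0],[0,0.5,0.5,3,0],[0,0,0,1,0]]'|grep -v orient;for i in 1 2 3; do python3 -m pendant '[[0,0.5,0,3,0],[0,0.5,0,2,0]]'|grep -v orient; done;python3 d.py 0.526 -0.045 0.03 90
```

```text
clock: 24.73
ee_pos: [0.5272, -0.0449, 0.066]
wrist_force: [1.4, -1.0, 0.1]
opening: 0.0002
clock: 24.9
ee_pos: [0.5274, -0.0451, 0.0622]
wrist_force: [-1.7, 1.0, 5.8]
opening: 0.0001
clock: 25.07
ee_pos: [0.5284, -0.0454, 0.0599]
wrist_force: [-1.2, -0.1, 5.7]
opening: 0.0002
clock: 25.23
ee_pos: [0.5297, -0.0456, 0.0581]
wrist_force: [-2.3, 0.1, 5.4]
opening: 0.0002
t 25.23 pos [ 0.5297 -0.0456  0.0581] ya 89.64 tilt 4.78 F [-2.3  0.1  5.4] open 0.2
delta mm [ 6.   0.9 27.6] turn -0.36 q6 -1.76
```

```bash
python3 -m pendant '[[0,3,0,9,0],[0,3,0,9,0],[0,2,0,9,0]]'|grep -v orient;python3 d.py 0.522 -0.045 0.027 90
```

```text
clock: 25.48
ee_pos: [0.5291, -0.0465, 0.0386]
wrist_force: [-5.0, 0.9, 9.0]
opening: 0.0004
t 25.48 pos [ 0.5291 -0.0465  0.0386] ya 89.65 tilt 5.57 F [-5.   0.9  9. ] open 0.4
delta mm [ 8.2  1.6 10.8] turn -0.35 q6 -1.77
```

```bash
python3 -m pendant '[[0,4,0.5,9,0],[0,3,0.5,8,0],[0,2,0,8,0]]'|grep -v orient;python3 d.py 0.522 -0.045 0.027 90; python3 - <<'E'
from h import *
S=vision.snapshot("side");T=vision.snapshot("top")
crop(S["img"],200,140,110,120,5,"pics/g3.png",10)
E
```

```text
clock: 25.73
ee_pos: [0.5279, -0.0466, 0.0242]
wrist_force: [-28.5, 6.7, 62.6]
opening: -0.0001
t 25.73 pos [ 0.5279 -0.0466  0.0242] ya 89.66 tilt 6.35 F [-28.5   6.7  62.6] open -0.1
delta mm [ 5.5  1.6 -3.5] turn -0.34 q6 -1.77
```

View pics/g3.png

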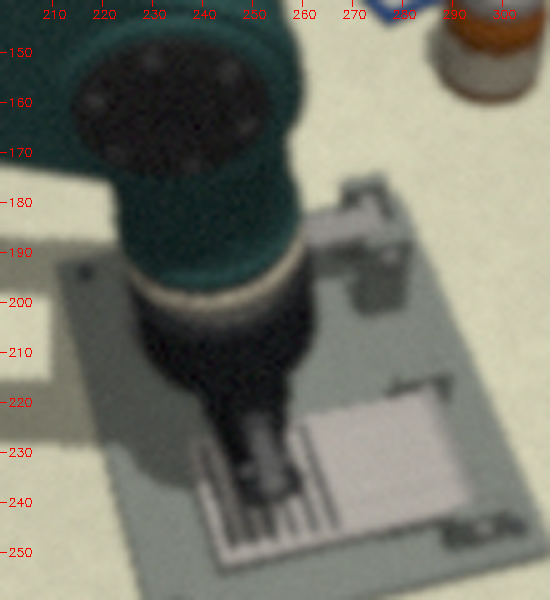

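```bash
python3 -m pendant '[[0,0,0,2.5,0],[0,0,0,2.5,0]]'|grep -v orient;python3 d.py 0.522 -0.045 0.027 90
```

```text
clock: 26.0
ee_pos: [0.5301, -0.0468, 0.0277]
wrist_force: [-5.6, 1.8, 8.9]
opening: 0.0002
t 26.0 pos [ 0.5301 -0.0468  0.0277] ya 89.7 tilt 6.72 F [-5.6  1.8  8.9] open 0.2
delta mm [ 8.1  1.8 -0.3] turn -0.3 q6 -1.77
```

```bash
python3 -m pendant '[[0,0,0,3,0],[0,0,0,3,0],[0,0,0,3,0]]'|grep -v orient;python3 d.py 0.522 -0.045 0.027 90
```

```text
clock: 26.25
ee_pos: [0.5321, -0.0471, 0.0262]
wrist_force: [-5.1, 1.2, 8.6]
opening: -0.0001
t 26.25 pos [ 0.5321 -0.0471  0.0262] ya 89.73 tilt 6.97 F [-5.1  1.2  8.6] open -0.1
delta mm [ 9.9  2.  -2. ] turn -0.27 q6 -1.77
```

```bash
python3 -m pendant '[[0,3,0.5,6,0],[0,3,0.5,6,0],[0,2,0,5,0]]'|grep -v orient;python3 -m pendant '[[0,2,0,4.5,0],[0,2,0,4.5,0]]'|grep -v orient;python3 d.py 0.522 -0.045 0.027 90
```

```text
clock: 26.5
ee_pos: [0.5326, -0.0473, 0.0252]
wrist_force: [-12.9, 4.0, 22.2]
opening: -0.0002
clock: 26.67
ee_pos: [0.5327, -0.0472, 0.0253]
wrist_force: [-8.9, 2.5, 19.0]
opening: -0.0001
t 26.67 pos [ 0.5327 -0.0472  0.0253] ya 89.78 tilt 8.37 F [-8.9  2.5 19. ] open -0.1
delta mm [10.3  2.1 -3.2] turn -0.22 q6 -1.77
```

```bash
python3 -m pendant '[[0,0,0,4.5,0],[0,0,0,4.5,0],[0,0,0,4.5,0],[0,0,0,4.5,0],[0,0,0,4.5,0]]'|grep -v orient;python3 -m pendant '[[0,0,0,4.5,0],[0,0,0,4.5,0],[0,0,0,4.5,0],[0,0,0,4.5,0]]'|grep -v orient;python3 d.py 0.522 -0.045 0.027 90
```

```text
clock: 27.08
ee_pos: [0.5349, -0.0475, 0.0251]
wrist_force: [-16.9, 2.9, 24.4]
opening: 0.0002
clock: 27.42
ee_pos: [0.5348, -0.0475, 0.0251]
wrist_force: [-15.8, 1.7, 24.3]
opening: 0.0003
t 27.42 pos [ 0.5348 -0.0475  0.0251] ya 90.02 tilt 8.21 F [-15.8   1.7  24.3] open 0.3
delta mm [12.4  2.4 -3.8] turn 0.02 q6 -1.77
```

```bash
python3 - <<'E'
from h import *
S=vision.snapshot("side")
crop(S["img"],225,200,80,65,8,"pics/g4.png",5)
hx,hz=.623,.032
# plate top corners: hinge-dist 125 => free; rotate
for a in (.38,.03,.06,.1):
    # pad point at hinge + 100 along plate: known up (.5304,.073), stop (.522,.039)
    c=np.cos(a);s=np.sin(a)
    off=.004
    P=[[ .6266-.125*c+off*s, y, .032+.125*s+off*c] for y in(-.0105,-.0795)]
    print(a,proj(S,P).round(1).tolist())
E
```

```text
0.38 [[242.0, 216.1], [249.9, 240.6]]
0.03 [[238.1, 227.0], [245.5, 251.2]]
0.06 [[238.2, 226.1], [245.6, 250.3]]
0.1 [[238.4, 224.9], [245.9, 249.2]]
```

View pics/g4.png

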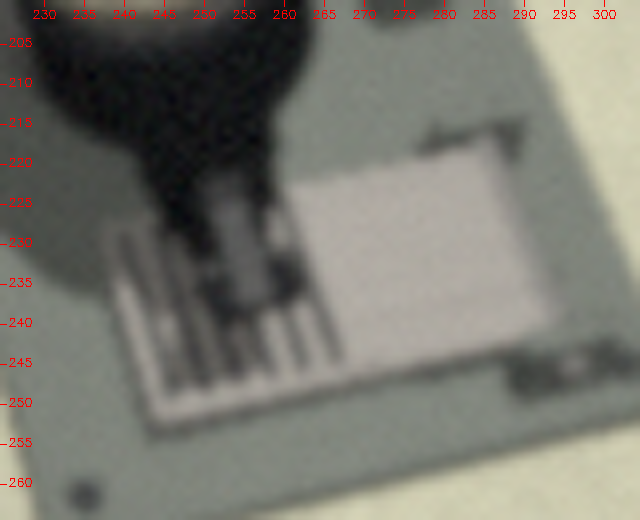

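```bash
python3 -m pendant '[[0,0,0,-4,0],[0,0,0,-8,0],[0,0,0,-10,0],[0,0,0,-12,0],[0,0,0,-14,0]]'|grep -v orient;python3 -m pendant '[[0,0,0,-18,0],[0,0,0,-20,0],[0,0,0,-20,0],[0,0,0,-15,0],[0,0,0,-8,0]]'|grep -v orient;python3 d.py 0.44 -0.15 0.16 90; python3 - <<'E'
from h import *
S=vision.snapshot("side");T=vision.snapshot("top")
cv2.imwrite("pics/g5.png",S["img"]);cv2.imwrite("pics/g6.png",T["img"])
E
```

```text
clock: 27.88
ee_pos: [0.5326, -0.0469, 0.0816]
wrist_force: [-0.6, 0.7, 0.4]
opening: -0.0001
clock: 28.3
ee_pos: [0.5136, -0.0443, 0.1639]
wrist_force: [-0.8, -0.9, -0.0]
opening: -0.0
t 28.3 pos [ 0.5136 -0.0443  0.1639] ya 90.01 tilt 8.27 F [-0.8 -0.9 -0. ] open -0.0
delta mm [  73.8 -105.6   -4. ] turn 0.01 q6 -1.77
```

View pics/g5.png

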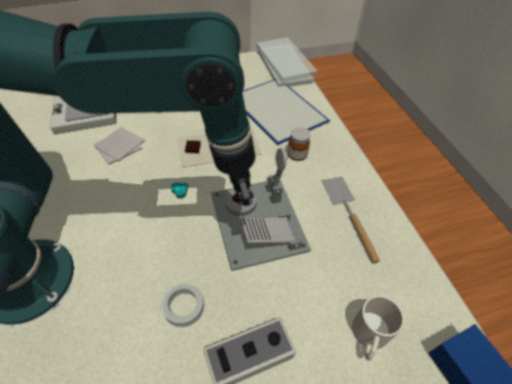

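Pedal and arm are back up. I'll back the robot away so I can check the heart.

```bash
python3 -m pendant '[[0,15,-15,-5,0],[0,25,-25,0,0],[0,25,-28,0,0],[0,15,-20,0,0],[0,5,-8,0,0]]'|grep -v orient; python3 - <<'E'
from fit import *
S=vision.snapshot("side");T=vision.snapshot("top")
import pickle;pickle.dump((T,S),open("s5.pkl","wb"))
cv2.imwrite("pics/h1.png",T["img"])
crop(S["img"],205,140,110,125,4.8,"pics/h2.png")
b=(S,(231,183,23,24)); a=(T,(244,188,28,26))
hv=lambda sc:heart2d(sc)
for v in([b],[a],[a,b]):
    print(fit(v,hv,[.53,.078,.032,0,1],.016,[0,1,3],[.005,.005,.1]))
E
```

```text
clock: 28.82
ee_pos: [0.4241, -0.1398, 0.1512]
wrist_force: [1.2, 0.4, -0.2]
opening: 0.0002
(array([0.52926908, 0.07851305, 0.032     , 0.01668242, 1.        ]), np.float64(0.08885576916501065))
(array([ 0.52768688,  0.07908521,  0.032     , -0.00570195,  1.        ]), np.float64(0.07704720524687637))
(array([0.52866039, 0.0787359 , 0.032     , 0.01124469, 1.        ]), np.float64(0.1790602100757039))
```

View pics/h1.png

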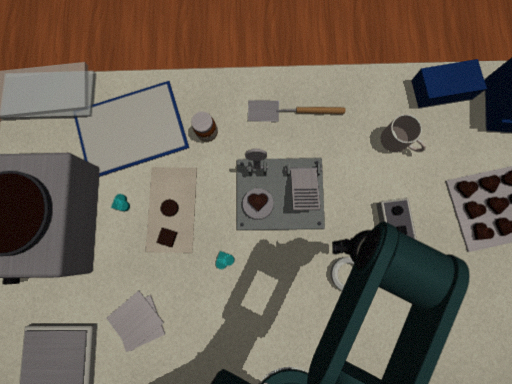

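View pics/h2.png

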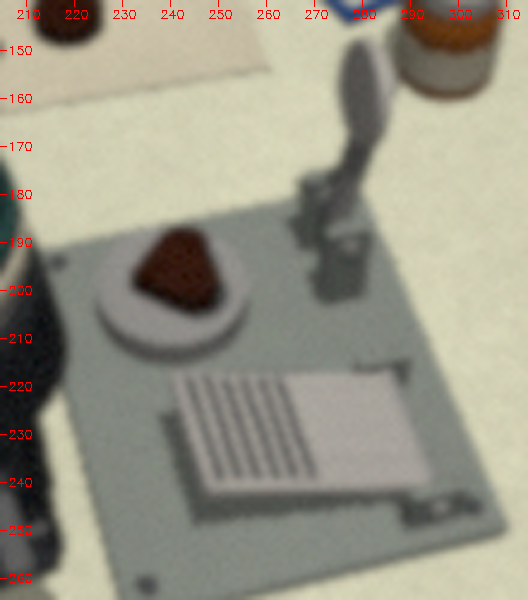

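```bash
python3 -m pendant '[[0,0,0,0,0],[0,0,0,0,0],[0,0,0,0,0]]'|grep -v orient; python3 -c "
from workcell import workorder
print(workorder.job_done())"
```

```text
clock: 29.17
ee_pos: [0.4246, -0.1378, 0.1488]
wrist_force: [0.2, 0.2, -0.1]
opening: -0.0002
the job is handed in; nothing more can be done
None
```

The heart is on the bed outline, the press has been set in the order asked, and the job was handed in at about 29 s of robot time; no verdict came back.

- **Heart:** The last fit puts it about 1–2 mm from the outline in x, under 1 mm in y, and within about 1° of its direction. It did not move when the stamping arm came down.
- **Keys:** I pushed the bar key to its stop (over 10 N) and let it up, then the round key the same way (about 22 N). I passed high over the square key and never touched it.
- **Pedal:** I pushed it to its stop, held it about 1 s and let it up. A picture taken near the end of the hold showed the plate at the stop angle. The last picture shows the pedal and stamping arm back up.
- **Other things on the table:** By eye, in the last top view, nothing else had moved. The tape roll and part of the key box were hidden behind the arm.

Some things did not go as planned:
- **Fingertip height:** The fingertips stood about 12 mm behind the measured tool point, not 14 mm ahead of it. I found heights by touch and by the pictures instead.
- **First grasp:** It closed too high on the heart, so I reopened the gripper, went lower and gripped again. The opening read about 49 mm against the stated 51 mm.
- **Tool tilt:** The tool drifted to about 8° of tilt while pressing the pedal.
- **Pedal push:** The first push to the stop peaked at about 69 N at the wrist, through the fingertips. I then let up about 3 mm before the full hold.

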